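# Wring a setting gauge and clamp it three clicks past touch

### The job

Make up a setting gauge in the clamp fixture from all the ground steel blocks lying on the bench: with the jaw backed off clear of them, stand the blocks, the same side up as they lie, on the bed in any order, the first against the fixed anvil and each next one slid up face to face in full contact, their ends flush with the sides of the anvil. Then turn the knob clockwise, click by click, to the first click at which the jaw's spring pad bears on the stack, give it exactly three clicks more, and let go. Leave the other tools on the bench where they lie.

Things in the scene. Friction and masses are not known exactly. Their poses are not given: they have to be found in the camera images.
- gauge_fixture: clamp fixture bolted down: flat ground bed plate 104 mm wide (x -52 to +52), y -221 to +140 mm, top 20 mm above the bench, on which the blocks stand (the jaw's rack bar sticks out up to 45 mm past its -y end); on it a steel anvil at the +y end, a blue jaw sliding along y, a grey knob housing at the -y end. Origin: underside, on the bed's centre line; the stack lies along y
- anvil_face (a point): foot of the anvil's working face, on the centre line at bed height (fixture frame 0, +100, 20 mm); axes as the fixture's. The anvil is 60 mm wide (x -30 to +30), rises 40 mm above the bed and stands on the +y side of this point; the stack grows from here towards -y
- pad_face (a point): foot of the jaw pad's working face, on the centre line at bed height; axes as the fixture's. While the pad is free its distance from anvil_face, the room for the stack, is 158 mm at knob 0, less 4 mm a click. Pad 46 mm wide, 28 mm tall, bottom 2 mm over the bed; behind it (-y) its sprung stem and the jaw, 70 mm wide, top 55 mm above the bench
- spring_pad (a joint): how far the spring pad is pushed back into the jaw, in m: 0 free, stop at 0.024; spring 0.7 N per mm. With all blocks in full contact, the first click at which the pad bears on the stack pushes it in about 2 mm (one click earlier it is about 2 mm clear); every further click adds 4 mm
- click_knob (a joint): turn of the knob, rad; grows clockwise seen from above, which moves the jaw towards the anvil (+y), 4 mm a click; anticlockwise backs it off. 12 clicks a turn: it rests at whole multiples of 0.5236 rad and snaps to the nearest when let go; about 0.2 N m is needed to pass from click to click. 0 = jaw fully open; end stop at 10.6
- knob_grip (a point): on the knob's vertical axis (fixture frame x 0, y -171 mm), 80 mm above the bench. Black fluted round knob, 42 mm across from 67 to 93 mm above the bench, on a 48 mm skirt over a dial plate with 12 marks, its top at 62 mm; a white line points to the fixture's +y at knob 0. Grip it from above at any yaw; open fingers can turn back round it without lifting
- block_24a: ground steel setting block, one of four or five (None if absent): 60 mm long (x), 24 mm thick (y), 30 mm tall (z), 0.34 kg, two small holes in its top; lies with z up at any yaw. Origin: centre of its underside. The faces to wring are the 60 x 30 mm ones (+y and -y), so grip it from above across its 60 mm length, by the +x and -x ends
- block_24b: ground steel setting block, one of four or five (None if absent): 60 mm long (x), 24 mm thick (y), 30 mm tall (z), 0.34 kg, two small holes in its top; lies with z up at any yaw. Origin: centre of its underside. The faces to wring are the 60 x 30 mm ones (+y and -y), so grip it from above across its 60 mm length, by the +x and -x ends
- block_28a: ground steel setting block, one of four or five (None if absent): 60 mm long (x), 28 mm thick (y), 30 mm tall (z), 0.40 kg, two small holes in its top; lies with z up at any yaw. Origin: centre of its underside. The faces to wring are the 60 x 30 mm ones (+y and -y), so grip it from above across its 60 mm length, by the +x and -x ends
- block_28b: ground steel setting block, one of four or five (None if absent): 60 mm long (x), 28 mm thick (y), 30 mm tall (z), 0.40 kg, two small holes in its top; lies with z up at any yaw. Origin: centre of its underside. The faces to wring are the 60 x 30 mm ones (+y and -y), so grip it from above across its 60 mm length, by the +x and -x ends
- block_32: ground steel setting block, one of four or five (None if absent): 60 mm long (x), 32 mm thick (y), 30 mm tall (z), 0.45 kg, two small holes in its top; lies with z up at any yaw. Origin: centre of its underside. The faces to wring are the 60 x 30 mm ones (+y and -y), so grip it from above across its 60 mm length, by the +x and -x ends
- caliper: steel vernier caliper, 220 mm long, lying flat behind the fixture; not needed, leave alone
- square: fitter's square, 158 mm long, lying flat at the left; not needed, leave alone
- paste_tin: flat round blue tin with a white lid, 86 mm diameter, 40 mm tall, at the right; not needed, leave alone

How it is judged:
On the way, in this order (a step that is already met when the one before it is completed fails the run):
1. all the blocks stand wrung together on the bed, the first against the anvil, flush, and the pad does not touch them yet ((distance between any of block_24a, block_24b and anvil_face below 0.0132 m or distance between any of block_28a, block_28b and anvil_face below 0.0152 m or distance between block_32 and anvil_face below 0.0172 m) and x of block_24a in the frame of anvil_face between -0.003 and 0.003 m and y of block_24a in the frame of anvil_face between -0.1262 and -0.01 m and z of block_24a in the frame of anvil_face between -0.002 and 0.002 m and angle between each of block_24a, block_24b, block_28a, block_28b, block_32's own z axis and vertical below 0.05 rad and angle between the y axis of each of block_24a, block_24b, block_28a, block_28b, block_32 and the y axis of anvil_face, either way round below 0.035 rad and (distance between block_24a and anvil_face below 0.0132 m or distance between block_24a and block_24b below 0.0252 m or distance between block_24a and block_28a below 0.0272 m or distance between block_24a and block_28b below 0.0272 m or distance between block_24a and block_32 below 0.0292 m) and x of block_24b in the frame of anvil_face between -0.003 and 0.003 m and y of block_24b in the frame of anvil_face between -0.1262 and -0.01 m and z of block_24b in the frame of anvil_face between -0.002 and 0.002 m and (distance between block_24b and anvil_face below 0.0132 m or distance between block_24b and block_24a below 0.0252 m or distance between block_24b and block_28a below 0.0272 m or distance between block_24b and block_28b below 0.0272 m or distance between block_24b and block_32 below 0.0292 m) and x of block_28a in the frame of anvil_face between -0.003 and 0.003 m and y of block_28a in the frame of anvil_face between -0.1242 and -0.01 m and z of block_28a in the frame of anvil_face between -0.002 and 0.002 m and (distance between block_28a and anvil_face below 0.0152 m or distance between block_28a and block_24a below 0.0272 m or distance between block_28a and block_24b below 0.0272 m or distance between block_28a and block_28b below 0.0292 m or distance between block_28a and block_32 below 0.0312 m) and x of block_28b in the frame of anvil_face between -0.003 and 0.003 m and y of block_28b in the frame of anvil_face between -0.1242 and -0.01 m and z of block_28b in the frame of anvil_face between -0.002 and 0.002 m and (distance between block_28b and anvil_face below 0.0152 m or distance between block_28b and block_24a below 0.0272 m or distance between block_28b and block_24b below 0.0272 m or distance between block_28b and block_28a below 0.0292 m or distance between block_28b and block_32 below 0.0312 m) and x of block_32 in the frame of anvil_face between -0.003 and 0.003 m and y of block_32 in the frame of anvil_face between -0.1222 and -0.01 m and z of block_32 in the frame of anvil_face between -0.002 and 0.002 m and (distance between block_32 and anvil_face below 0.0172 m or distance between block_32 and block_24a below 0.0292 m or distance between block_32 and block_24b below 0.0292 m or distance between block_32 and block_28a below 0.0312 m or distance between block_32 and block_28b below 0.0312 m) and value of joint spring_pad below 0.001 m), for 0.3 s.
2. then the jaw is wound in until its pad bears on the stack (value of joint spring_pad above 0.0012 m).
At the end, for the whole second after the job is handed in: every block stands on the bed, ends within 3 mm of flush with the anvil sides, parallel within 2 degrees, face to face with the anvil or a neighbour (gap under 1.2 mm); the spring pad is pushed in 12.2 to 15.8 mm (third click after the first that bore on the stack); the knob is at rest ((distance between any of block_24a, block_24b and anvil_face below 0.0132 m or distance between any of block_28a, block_28b and anvil_face below 0.0152 m or distance between block_32 and anvil_face below 0.0172 m) and x of block_24a in the frame of anvil_face between -0.003 and 0.003 m and y of block_24a in the frame of anvil_face between -0.1262 and -0.01 m and z of block_24a in the frame of anvil_face between -0.002 and 0.002 m and angle between each of block_24a, block_24b, block_28a, block_28b, block_32's own z axis and vertical below 0.05 rad and angle between the y axis of each of block_24a, block_24b, block_28a, block_28b, block_32 and the y axis of anvil_face, either way round below 0.035 rad and (distance between block_24a and anvil_face below 0.0132 m or distance between block_24a and block_24b below 0.0252 m or distance between block_24a and block_28a below 0.0272 m or distance between block_24a and block_28b below 0.0272 m or distance between block_24a and block_32 below 0.0292 m) and x of block_24b in the frame of anvil_face between -0.003 and 0.003 m and y of block_24b in the frame of anvil_face between -0.1262 and -0.01 m and z of block_24b in the frame of anvil_face between -0.002 and 0.002 m and (distance between block_24b and anvil_face below 0.0132 m or distance between block_24b and block_24a below 0.0252 m or distance between block_24b and block_28a below 0.0272 m or distance between block_24b and block_28b below 0.0272 m or distance between block_24b and block_32 below 0.0292 m) and x of block_28a in the frame of anvil_face between -0.003 and 0.003 m and y of block_28a in the frame of anvil_face between -0.1242 and -0.01 m and z of block_28a in the frame of anvil_face between -0.002 and 0.002 m and (distance between block_28a and anvil_face below 0.0152 m or distance between block_28a and block_24a below 0.0272 m or distance between block_28a and block_24b below 0.0272 m or distance between block_28a and block_28b below 0.0292 m or distance between block_28a and block_32 below 0.0312 m) and x of block_28b in the frame of anvil_face between -0.003 and 0.003 m and y of block_28b in the frame of anvil_face between -0.1242 and -0.01 m and z of block_28b in the frame of anvil_face between -0.002 and 0.002 m and (distance between block_28b and anvil_face below 0.0152 m or distance between block_28b and block_24a below 0.0272 m or distance between block_28b and block_24b below 0.0272 m or distance between block_28b and block_28a below 0.0292 m or distance between block_28b and block_32 below 0.0312 m) and x of block_32 in the frame of anvil_face between -0.003 and 0.003 m and y of block_32 in the frame of anvil_face between -0.1222 and -0.01 m and z of block_32 in the frame of anvil_face between -0.002 and 0.002 m and (distance between block_32 and anvil_face below 0.0172 m or distance between block_32 and block_24a below 0.0292 m or distance between block_32 and block_24b below 0.0292 m or distance between block_32 and block_28a below 0.0312 m or distance between block_32 and block_28b below 0.0312 m) and value of joint spring_pad between 0.0122 and 0.0158 m and velocity of joint click_knob between -0.1 and 0.1 rad/s); the robot touches nothing.
It fails at once if the caliper, the square or the tin is pushed more than 3 cm (distance of any of caliper, square, paste_tin from where it was at the start of the episode above 0.03 m).
Of block_24a, block_24b, block_28a, block_28b, block_32 only 4 to 5 are there at a start; the rules pass over those that are not, and their reading is None.
At some moment in a run one of block_24a, block_24b, block_28a, block_28b, block_32 may be knocked a few centimetres aside while the robot is not near it.
Once in a run the grip may slacken for a moment while it holds something.
It also fails if it takes over 210 s, if anything falls off the work surface, if the arm or the gripper's body presses on something with over 40 N, if the wrist force passes 120 N, or if a joint passes its speed limit or range.

### The arm

A 7-joint arm with a two-finger parallel gripper is mounted at the origin on a cart in front of the work surface, level with it; the furniture and walls round the work are solid. World frame = base frame: x ahead of the robot, y to its left, z up, the work surface at z = 0. Lengths are in m, angles in rad, forces in N, time in s.
With the tool pointing down it reaches from about 0.35 to 0.9 m from the base axis. Payload 8.1 kg.
Tool frame: the origin (TCP) lies between the finger pads; the fingertips stand env.tip_reach ahead of it and the grasp point (between the pads) lies 3 mm ahead of it (env.tip_reach is the distance from the TCP to the fingertips, in m); z points along the fingers, y is the direction in which the jaws open and shut (so a half turn about z gives the same grasp; the last joint's range is limited). The gripper opens to 92 mm and grips with 3 to 60 N. Pads are 19 mm wide; open, the fingers measure 130 mm over their backs; the gripper's body (75 mm by 190 mm) begins 47 mm behind the grasp point.
Start: joints at [1.213, 0.434, 0.025, 1.573, -0.012, 1.134, -0.075], TCP at [0.158, -0.605, 0.249] pointing down, gripper open.
Joint ranges: [-2.62, 2.62], [-0.44, 2.09], [-1.27, 1.32], [0.08, 2.57], [-1.32, 4.46], [0.12, 2], [-2.74, 2.74]. Speed limits (rad/s): [2.22, 2.22, 3.01, 3.01, 3.14, 3.14, 3.14].

### API

Orientations are given as a unit quaternion [x, y, z, w].
In Python, from plant import env gives the robot as it stands.
- The arm moves only by the tool send_rows, never from a script. Its argument "steps" is a list of rows, each a list of 3 entries, a list of its own where there are three numbers: the gripper's target within -1 to 1 (fully open at 1, half-way at 0, shut at -1), then the shift along the tool's x, y, z in mm, then the turn, a rotation vector about the tool's x, y, z in rad. A call has 1 to 12 rows; each row is the pose to reach, as a shift and turn from the pose commanded when the call began, along the tool's axes at that moment; what a row does not reach only later rows make up. A row lasts 1/12 s, in which the tool goes at most 41.7 mm and 7.16 degrees, less where a joint would pass 70% of its speed; a pose out of reach is approached as far as the arm can. A call with a gripper value outside its range is refused whole. The fingers move at their own pace and stop on an object; "grip_force" is the grip in N (left out, the last holds). Time passes only in rows, so rows that repeat a pose let the fingers close. It gives the time, the measured TCP pose, the force and the opening at its end, in the units of the state.
- env.state(): the state, without advancing time (a new reading comes with each control period).
- env.snapshot(name): name is "scene" or "side" or "wrist"; returns a dict with "frame" (384x512x3 uint8, blue, green, red), "depth" (384x512 float32, m along the optical axis (not along the pixel's ray), 0 where there is no reading), "intrinsics" (3x3 intrinsics, pixels), "rvec" (rotation vector, rad) and "tvec" (3), from world to camera coordinates, as OpenCV has them; the wrist camera has in their place "hand_eye" (4x4, takes a point from camera to tool coordinates, whose origin is the TCP and whose axes are the flange's). Camera axes: x right, y down, z forward; pixel columns grow to the right and rows downward; lengths in m; the calibration is good to about 2 mm. The wrist camera is an equidistant fisheye: a pixel r from the principal point sees the ray r / f radians off the axis. A picture is of the moment at which its call begins: read the wrist's pose just before it.
- env.sign_off(): hands the job in, once; it reports no verdict.
Trained networks look in a picture, given as the dict that the camera call returned (one of the last four; its "shot" number tells which), for a name from the list of things; names that differ only in an ending like _2 or _b are one class to them, and where a whole thing is asked for, a point or a joint stands for the part that bears it (a point fixed in the world has none). Each returns a list of dicts, best first, with "p" (0 to 1); they miss things now and then, are a little off and sometimes report something else, mostly with a low value. They report only what shows in the picture. A call takes as long as a camera call.
- env.trace(picture, query): "region" (384x512 bool, what is visible of it) and "at" ([column, row] in pixels, amid what is visible of it).
The state is a dict: "time": time; "joints": joint angles; "joint_velocities": joint speeds; "joint_torque": joint torques, N m; "eef_pos": TCP position; "ee_rot": TCP orientation; "contact_force": force on the tool from outside, world axes, zero at the start; "ft_torque": the same for the moment, N m; "width": finger opening in m.
Only numpy, scipy, OpenCV 4.12 (cv2) and the standard library are available. Lean on these libraries where they do the work, as an engineer would, in place of code of your own. Each camera call takes 0.05 s, during which the arm holds its last target. There are 200 camera calls.

## Working session

There is one attempt and no reset: what is moved stays moved. The work goes in short steps, Python scripts to look and compute and a tool call to move; the robot and the scene stay as the last step left them, time stands still between calls to the robot, and variables do not carry over. Pictures are saved under pics/ and viewed, and the job is handed in when it is done.

Besides the shell and the picture viewer there is one more tool, called after "Request:" as name(argument=value, ...), one argument or row to a line, values as JSON. send_rows: Moves the arm, as the interface text tells. Its arguments: {"type":"object","properties":{"steps":{"type":"array","items":{"type":"array"}},"grip_force":{"type":"number"}},"required":["steps"]}

```bash
mkdir -p pics; ls; cat > h.py <<'E'
import numpy as np, cv2
from scipy.spatial.transform import Rotation as R
from plant import env
def look(name, fn=None):
    s=env.snapshot(name)
    if fn: cv2.imwrite('pics/'+fn,s['frame'])
    return s
def cloud(s):
    "world xyz per pixel for scene/side"
    K=s['intrinsics'];d=s['depth'];v,u=np.indices(d.shape)
    c=np.stack([(u-K[0,2])/K[0,0]*d,(v-K[1,2])/K[1,1]*d,d],-1)
    Rm=cv2.Rodrigues(np.array(s['rvec'],float))[0]
    return (c-np.ravel(s['tvec']))@Rm
def st():
    s=env.state();print('t',round(s['time'],2),'pos',np.round(s['eef_pos'],4),'q',np.round(s['ee_rot'],4),'F',np.round(s['contact_force'],1),'w',round(s['width'],4));return s
E
python3 - <<'E'
from h import *
s=st();print(env.tip_reach,np.round(R.from_quat(s['ee_rot']).as_matrix(),3))
for n in('scene','side','wrist'):
    p=look(n,n+'1.png');print(n,np.round(p['intrinsics'],1).tolist(), p.get('tvec'),p.get('rvec'),p.get('hand_eye'))
E
```

```text
pics
t 0.0 pos [ 0.1574 -0.6044  0.2479] q [ 9.919e-01  1.270e-01 -2.000e-04 -8.000e-04] F [0.1 0.4 0.3] w 0.0915
0.022 [[ 0.968  0.252 -0.001]
 [ 0.252 -0.968  0.001]
 [-0.    -0.002 -1.   ]]
scene [[367.5, 0.0, 252.9], [0.0, 367.5, 198.8], [0.0, 0.0, 1.0]] [0.42112068 0.34713706 0.68591946] [ 0.90804461 -2.42661488  1.1735287 ] None
side [[458.2, 0.0, 258.9], [0.0, 458.2, 193.7], [0.0, 0.0, 1.0]] [0.59866851 0.11613547 1.131822  ] [ 0.20113111 -2.63571101  1.55126128] None
wrist [[297.3, 0.0, 253.4], [0.0, 297.3, 193.8], [0.0, 0.0, 1.0]] None None [[-2.05796272e-04 -9.60471428e-01 -2.78378508e-01  7.43487864e-02]
 [ 9.99999911e-01 -3.00554006e-04  2.97714368e-04  6.54359392e-05]
 [-3.69613921e-04 -2.78378422e-01  9.60471404e-01 -1.35480703e-01]
 [ 0.00000000e+00  0.00000000e+00  0.00000000e+00  1.00000000e+00]]
```

View pics/scene1.png

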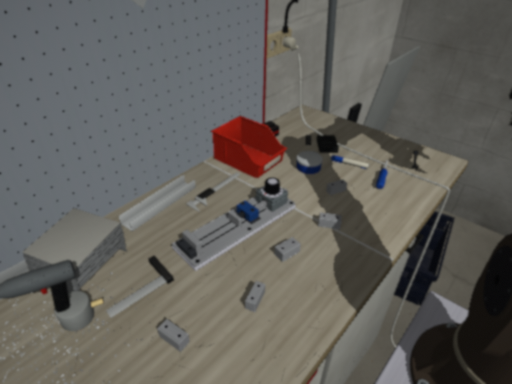

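View pics/side1.png

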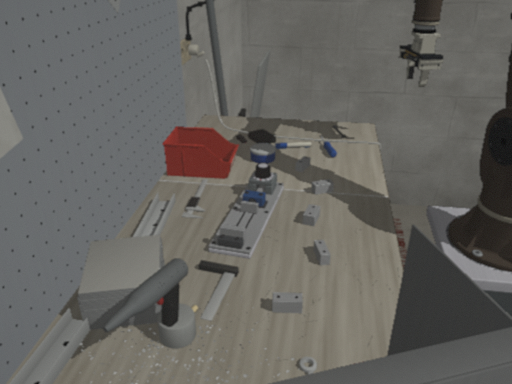

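```bash
python3 - <<'E'
from h import *
for n in('scene','side'):
    p=look(n);W=cloud(p);print(n)
    for q in('block_24a','block_28a','block_32','gauge_fixture','knob_grip','pad_face','caliper','square','paste_tin'):
        for r in env.trace(p,q)[:6]:
            m=r['region']&(p['depth']>0)
            if r['p']<.2 or m.sum()<10: continue
            w=W[m];zt=np.percentile(w[:,2],95);t=w[abs(w[:,2]-zt)<.004]
            rc=cv2.minAreaRect((t[:,:2]*1000).astype(np.float32))
            print(q,round(r['p'],2),np.round(r['at']),m.sum(),'ztop',round(zt,4),'rect',np.round(rc[0],1),np.round(rc[1],1),round(rc[2],1))
E
```

```text
scene
block_24a 0.74 [327. 221.] 324 ztop 0.0322 rect [ 446.8 -194.8] [58.3 29.7] 26.5
block_24a 0.63 [334. 185.] 225 ztop 0.0318 rect [ 513.9 -344.9] [60.9 26.3] 67.9
block_28a 0.69 [329. 221.] 331 ztop 0.0322 rect [ 446.8 -194.8] [58.3 29.7] 26.5
block_32 0.56 [287. 246.] 367 ztop 0.032 rect [468.7 -29.3] [58.2 30.5] 79.4
block_32 0.5 [333. 187.] 206 ztop 0.0317 rect [ 513.9 -344.9] [60.9 26.3] 67.9
gauge_fixture 0.75 [232. 226.] 4277 ztop 0.0685 rect [ 607.6 -140.9] [48.5 29.2] 44.2
knob_grip 0.56 [270. 186.] 231 ztop 0.0951 rect [ 615.9 -148.8] [39.6 37.7] 3.9
pad_face 0.74 [235. 227.] 4265 ztop 0.0685 rect [ 607.6 -140.9] [48.5 29.2] 44.2
pad_face 0.56 [237. 219.] 144 ztop 0.0509 rect [631.6 -10.5] [ 9.8 43.3] 84.3
caliper 0.63 [202. 196.] 365 ztop 0.0129 rect [797.1 -54.8] [40.8 69. ] 12.0
square 0.74 [148. 288.] 838 ztop 0.0177 rect [663.8 218.7] [17.8 92.5] 81.8
square 0.52 [334. 186.] 260 ztop 0.0317 rect [ 514.7 -345.2] [60.9 27.9] 67.9
paste_tin 0.91 [308. 161.] 526 ztop 0.0428 rect [ 652.6 -398.1] [80.4 85.3] 35.0
paste_tin 0.57 [143. 289.] 840 ztop 0.0176 rect [662.5 219
[... 202 characters left out ...]
0. 213.] 276 ztop 0.0306 rect [471.3 -27.4] [61.9 30.7] 78.4
gauge_fixture 0.78 [249. 216.] 3596 ztop 0.0684 rect [ 615.8 -136.6] [46.7 30.2] 16.7
gauge_fixture 0.58 [262. 172.] 260 ztop 0.0931 rect [ 619.1 -146.7] [37.2 38. ] 60.0
knob_grip 0.58 [194. 205.] 347 ztop 0.0113 rect [798.4 -46.3] [44.3 76.8] 24.3
knob_grip 0.56 [262. 171.] 229 ztop 0.0934 rect [ 619.2 -146.1] [37.9 36.4] 70.7
caliper 0.56 [194. 202.] 362 ztop 0.0113 rect [798.5 -46.4] [44.3 77.1] 24.3
caliper 0.51 [248. 206.] 200 ztop 0.0504 rect [635.8  -7.6] [13.7 43.9] 88.8
square 0.67 [221. 280.] 895 ztop 0.0167 rect [663.6 221.1] [21.7 86.9] 81.4
paste_tin 0.8 [260. 151.] 427 ztop 0.041 rect [ 654.6 -390.8] [79.6 77.5] 29.4
```

Five blocks are on the bench: scene (327,221), (334,186), (287,247), (254,294) and (172,334). The jaw already appears to be wound in about 6 clicks. Next I'll go above the fixture and look with the wrist camera.

```bash
cat >> h.py <<'E'
def go(pos,yaw):
    "shift(mm)/turn to put TCP at pos, tool down, tool x at world angle yaw (deg)"
    s=env.state();A=R.from_quat(s['ee_rot']);y=np.radians(yaw);c,q=np.cos(y),np.sin(y)
    B=R.from_matrix(np.array([[c,q,0],[q,-c,0],[0,0,-1]]))
    print('shift',np.round(A.inv().apply(np.array(pos)-s['eef_pos'])*1000,1).tolist(),'turn',np.round((A.inv()*B).as_rotvec(),4).tolist())
def wcloud(p,s):
    "world xyz per pixel of wrist picture p, state s"
    K=p['intrinsics'];d=p['depth'];v,u=np.indices(d.shape);x=(u-K[0,2])/K[0,0];y=(v-K[1,2])/K[1,1]
    th=np.hypot(x,y);k=np.where(th>1e-9,np.tan(th)/np.maximum(th,1e-9),1)
    c=np.stack([x*k*d,y*k*d,d],-1);H=np.array(p['hand_eye']);t=c@H[:3,:3].T+H[:3,3]
    return t@R.from_quat(s['ee_rot']).as_matrix().T+s['eef_pos']
def wproj(p,s,X):
    H=np.linalg.inv(np.array(p['hand_eye']));K=p['intrinsics']
    t=(np.atleast_2d(X)-s['eef_pos'])@R.from_quat(s['ee_rot']).as_matrix();c=t@H[:3,:3].T+H[:3,3]
    r=np.hypot(c[:,0],c[:,1]);th=np.arctan2(r,c[:,2]);return np.stack([c[:,0]/r*th*K[0,0]+K[0,2],c[:,1]/r*th*K[1,1]+K[1,2]],-1)
def wray(p,s,uv,z):
    "world point on plane z seen at pixel uv"
    K=p['intrinsics'];uv=np.atleast_2d(uv).astype(float);x=(uv[:,0]-K[0,2])/K[0,0];y=(uv[:,1]-K[1,2])/K[1,1]
    th=np.hypot(x,y);k=np.sin(th)/np.maximum(th,1e-9);c=np.stack([x*k,y*k,np.cos(th)],-1);H=np.array(p['hand_eye'])
    Rw=R.from_quat(s['ee_rot']).as_matrix();o=Rw@H[:3,3]+s['eef_pos'];d=c@H[:3,:3].T@Rw.T
    return o+d*((z-o[2])/d[:,2])[:,None]
E
python3 -c "
from h import *
go([.62,-.06,.32],84)"
```

```text
shift [584.9, -410.7, -71.3] turn [0.0, 0.0001, -1.2113]
```

Request:
send_rows(
  steps=[
    [1, [292, -205, -36], [0, 0, -0.606]],
    [1, [292, -205, -36], [0, 0, -0.606]],
    [1, [292, -205, -36], [0, 0, -0.606]],
    [1, [292, -205, -36], [0, 0, -0.606]],
    [1, [292, -205, -36], [0, 0, -0.606]],
    [1, [292, -205, -36], [0, 0, -0.606]],
    [1, [292, -205, -36], [0, 0, -0.606]],
    [1, [292, -205, -36], [0, 0, -0.606]],
    [1, [292, -205, -36], [0, 0, -0.606]],
    [1, [292, -205, -36], [0, 0, -0.606]],
  ],
)

```text
time: 1.98
eef_pos: [0.3931, -0.3274, 0.2858]
ee_rot: [0.907, 0.421, 0.002, 0.0]
contact_force: [-0.1, 0.5, 0.2]
width: 0.0919
```

Request:
send_rows(
  steps=[
    [1, [358, -2, -35], [0, 0, -0.605]],
    [1, [358, -2, -35], [0, 0, -0.605]],
    [1, [358, -2, -35], [0, 0, -0.605]],
    [1, [358, -2, -35], [0, 0, -0.605]],
    [1, [358, -2, -35], [0, 0, -0.605]],
    [1, [358, -2, -35], [0, 0, -0.605]],
    [1, [358, -2, -35], [0, 0, -0.605]],
    [1, [358, -2, -35], [0, 0, -0.605]],
    [1, [358, -2, -35], [0, 0, -0.605]],
    [1, [358, -2, -35], [0, 0, -0.605]],
    [1, [358, -2, -35], [0, 0, -0.605]],
    [1, [358, -2, -35], [0, 0, -0.605]],
  ],
)

```text
time: 2.98
eef_pos: [0.62, -0.0613, 0.3193]
ee_rot: [0.744, 0.669, -0.001, 0.0]
contact_force: [-0.3, -1.2, 0.1]
width: 0.0922
```

```bash
python3 - <<'E'
from h import *
s=st();print(np.round(s['joints'],2));p=look('wrist','w2.png');W=wcloud(p,s);np.save('W2.npy',W)
import pickle;pickle.dump((p,{k:s[k] for k in('eef_pos','ee_rot')}),open('w2.pkl','wb'))
for q in('block_24a','block_28a','block_32','gauge_fixture','knob_grip','pad_face','square','paste_tin'):
    for r in env.trace(p,q)[:6]:
        m=r['region']&(p['depth']>0)
        if r['p']<.2 or m.sum()<10: continue
        w=W[m];zt=np.percentile(w[:,2],95);t=w[abs(w[:,2]-zt)<.004]
        rc=cv2.minAreaRect((t[:,:2]*1000).astype(np.float32))
        print(q,round(r['p'],2),np.round(r['at']),m.sum(),'ztop',round(zt,4),'rect',np.round(rc[0],1),np.round(rc[1],1),round(rc[2],1))
E
```

```text
t 2.98 pos [ 0.62   -0.0613  0.3193] q [ 7.436e-01  6.687e-01 -6.000e-04  0.000e+00] F [-0.3 -1.2  0.1] w 0.0922
[ 0.33  0.43 -0.47  1.44  0.2   1.32 -0.26]
block_24a 0.73 [218. 307.] 200 ztop 0.0304 rect [ 520.8 -326.3] [19.2 23. ] 65.7
block_24a 0.53 [256. 231.] 1009 ztop 0.094 rect [ 617.1 -149.5] [40.1 40. ] 81.8
block_32 0.73 [157. 152.] 967 ztop 0.0308 rect [469.1 -30.4] [59.2 32.6] 77.6
gauge_fixture 0.96 [260. 124.] 16017 ztop 0.0802 rect [ 619.1 -137.2] [18.9 42.6] 77.0
knob_grip 0.97 [257. 232.] 1011 ztop 0.094 rect [ 616.7 -149.7] [40.4 39.8] 78.1
pad_face 0.98 [259. 132.] 464 ztop 0.0505 rect [632.1 -11.2] [ 8.4 43.6] 84.1
```

View pics/w2.png

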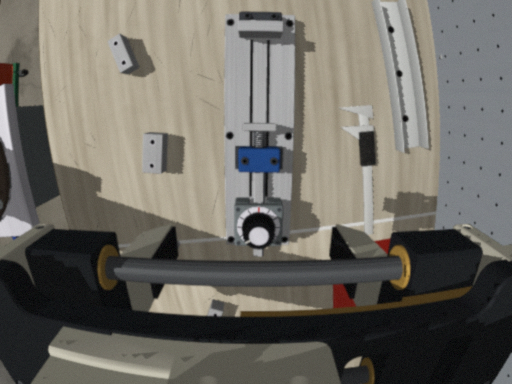

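The fixture is upright in the picture: anvil at (261,25), pad at (259,127), blue jaw at (258,160), knob at (259,231). Blocks show at (123,54), (154,153) and (217,309). Now I'll fit the fixture pose from the cloud.

```bash
cat >> h.py <<'E'
def fixpose(W):
    "fit yaw, anvil & bed lines from cloud; returns dict"
    P=W.reshape(-1,3);P=P[np.isfinite(P).all(1)]
    P=P[(abs(P[:,0]-.63)<.12)&(P[:,1]>-.26)&(P[:,1]<.22)]
    bed=P[(P[:,2]>.014)&(P[:,2]<.026)];print('bed z',np.median(bed[:,2]),len(bed))
    rc=cv2.minAreaRect((bed[:,:2]*1000).astype(np.float32));print('bed rect',np.round(rc[0],1),np.round(rc[1],1),round(rc[2],2))
    # edge lines: extreme x in slices along y, robust
    yaw=np.radians(-6.)
    for _ in range(3):
        ax=np.array([np.cos(yaw),np.sin(yaw)]);ay=np.array([-ax[1],ax[0]])
        a=bed[:,:2]@ax;b=bed[:,:2]@ay;L=[];
        for lo in np.arange(b.min()+.01,b.max()-.01,.008):
            m=(b>lo)&(b<lo+.008)
            if m.sum()>20:L.append([lo+.004,np.percentile(a[m],1),np.percentile(a[m],99)])
        L=np.array(L);ok=abs((L[:,2]-L[:,1])-.104)<.006;L=L[ok]
        f=[np.polyfit(L[:,0],L[:,i],1) for i in(1,2)];yaw-=np.mean([f[0][0],f[1][0]])
    print('slopes',f,'width',np.median(L[:,2]-L[:,1]),len(L))
    ax=np.array([np.cos(yaw),np.sin(yaw)]);ay=np.array([-ax[1],ax[0]])
    cx=np.median((L[:,1]+L[:,2])/2)
    an=P[(P[:,2]>.056)&(P[:,2]<.064)&(P[:,1]>.04)];a=an[:,:2]@ax;b=an[:,:2]@ay
    print('anvil top z',np.median(an[:,2]),len(an),'x',np.percentile(a,[1,99])-cx,'y',np.percentile(b,[1,99]))
    kn=P[P[:,2]>.088];k=kn[:,:2];c,r=cv2.minEnclosingCircle((k*1000).astype(np.float32));c=np.array(c)/1000;print('knob',c,r,'x',c@ax-cx,'y',c@ay)
    print('bed y',b.min(),'yaw',np.degrees(yaw),'cx',cx)
    return yaw,cx
E
python3 - <<'E'
from h import *
W=np.load('W2.npy');fixpose(W)
P=W.reshape(-1,3)
E
```

```text
bed z 0.019493880335839875 10621
bed rect [631.3 -21. ] [358.6 102.9] 83.44
slopes [array([0.00188024, 0.57921738]), array([-0.00148058,  0.67967949])] width 0.10033699023107101 43
anvil top z 0.05930746321051966 535 x [-0.02915287  0.02874378] y [0.19146418 0.20780422]
knob [ 0.61934711 -0.07017133] 100.17549133300781 x -0.006116820457194194 y 0.0008185030776918945
bed y 0.1912275011738674 yaw -6.539221422714699 cx 0.6294258809870783
```

Request:
send_rows(
  steps=[
    [1, [-88.5, 6.3, 140], [0, 0, 1.047]],
    [1, [-88.5, 6.3, 140], [0, 0, 1.047]],
    [1, [-88.5, 6.3, 140], [0, 0, 1.047]],
    [1, [-88.5, 6.3, 140], [0, 0, 1.047]],
    [1, [-88.5, 6.3, 140], [0, 0, 1.047]],
    [1, [-88.5, 6.3, 150], [0, 0, 1.047]],
    [1, [-88.5, 6.3, 150], [0, 0, 1.047]],
    [1, [-88.5, 6.3, 150], [0, 0, 1.047]],
    [1, [-88.5, 6.3, 150], [0, 0, 1.047]],
    [1, [-88.5, 6.3, 180], [0, 0, 1.047]],
    [1, [-88.5, 6.3, 210], [0, 0, 1.047]],
    [1, [-88.5, 6.3, 225], [0, 0, 1.047]],
  ],
)

```text
time: 4.43
eef_pos: [0.6159, -0.1486, 0.0919]
ee_rot: [0.978, 0.208, -0.001, -0.0]
contact_force: [-0.9, 0.4, 0.2]
width: 0.0918
```

Request:
send_rows(
  steps=[
    [1, [0, 0, 0], [0, 0, 0]],
    [1, [0, 0, 0], [0, 0, 0]],
    [-1, [0, 0, 0], [0, 0, 0]],
    [-1, [0, 0, 0], [0, 0, 0]],
    [-1, [0, 0, 0], [0, 0, 0]],
    [-1, [0, 0, 0], [0, 0, 0]],
    [-1, [0, 0, 0], [0, 0, 0]],
    [-1, [0, 0, 0], [0, 0, 0]],
    [-1, [0, 0, 0], [0, 0, 0]],
  ],
  grip_force=30,
)

```text
time: 5.18
eef_pos: [0.6173, -0.1488, 0.0949]
ee_rot: [0.978, 0.208, 0.0, 0.0]
contact_force: [-0.0, 0.0, 0.5]
width: 0.0495
```

```bash
python3 - <<'E'
from h import *
s=st();print(np.round(s['joints'],2));go([.617,-.15,.094],24)
E
```

```text
t 5.18 pos [ 0.6173 -0.1488  0.0949] q [9.782e-01 2.078e-01 1.000e-04 1.000e-04] F [-0.   0.   0.5] w 0.0495
[ 0.27  0.61 -0.18  1.69  0.14  0.85 -1.12]
shift [-0.8, 1.0, 0.9] turn [0.0002, -0.0002, -0.0002]
```

Request:
send_rows(
  steps=[
    [-1, [0, 1, 0], [0, 0, 0]],
    [-1, [0, 1, 0], [0, 0, 0]],
    [-1, [0, 1, 0], [0, 0, 0]],
    [-1, [0, 1, 0], [0, 0, 0]],
  ],
)

```text
time: 5.52
eef_pos: [0.6177, -0.1496, 0.0948]
ee_rot: [0.978, 0.208, -0.0, -0.0]
contact_force: [-1.6, 1.5, 1.9]
width: 0.0401
```

Request:
send_rows(
  steps=[
    [-1, [0, 0, 0], [0, 0, -0.1]],
    [-1, [0, 0, 0], [0, 0, -0.2]],
    [-1, [0, 0, 0], [0, 0, -0.3]],
    [-1, [0, 0, 0], [0, 0, -0.4]],
    [-1, [0, 0, 0], [0, 0, -0.5]],
    [-1, [0, 0, 0], [0, 0, -0.6]],
    [-1, [0, 0, 0], [0, 0, -0.7]],
    [-1, [0, 0, 0], [0, 0, -0.8]],
    [-1, [0, 0, 0], [0, 0, -0.9]],
    [-1, [0, 0, 0], [0, 0, -1.0]],
    [-1, [0, 0, 0], [0, 0, -1.047]],
    [-1, [0, 0, 0], [0, 0, -1.047]],
  ],
)

```text
time: 6.52
eef_pos: [0.6173, -0.1493, 0.0947]
ee_rot: [0.742, 0.67, -0.0, -0.0]
contact_force: [-3.4, 2.0, 5.0]
width: 0.0407
```

Request:
send_rows(
  steps=[
    [-1, [0, 0, 0], [0, 0, -0.1]],
    [-1, [0, 0, 0], [0, 0, -0.2]],
    [-1, [0, 0, 0], [0, 0, -0.3]],
    [-1, [0, 0, 0], [0, 0, -0.4]],
    [-1, [0, 0, 0], [0, 0, -0.5]],
    [-1, [0, 0, 0], [0, 0, -0.6]],
    [-1, [0, 0, 0], [0, 0, -0.7]],
    [-1, [0, 0, 0], [0, 0, -0.8]],
    [-1, [0, 0, 0], [0, 0, -0.9]],
    [-1, [0, 0, 0], [0, 0, -1.0]],
    [-1, [0, 0, 0], [0, 0, -1.047]],
    [-1, [0, 0, 0], [0, 0, -1.047]],
  ],
)

```text
time: 7.52
eef_pos: [0.6168, -0.1495, 0.0947]
ee_rot: [0.309, 0.951, -0.0, -0.001]
contact_force: [-4.9, 1.5, 5.5]
width: 0.0403
```

```bash
python3 - <<'E'
from h import *
s=st();print(np.round(s['joints'],2),s['ft_torque']);go([.617,-.15,.094],144)
p=look('wrist','w3.png');W=wcloud(p,s)
for r in env.trace(p,'pad_face')[:3]:
    w=W[r['region']];zt=np.percentile(w[:,2],95);t=w[abs(w[:,2]-zt)<.004]
    rc=cv2.minAreaRect((t[:,:2]*1000).astype(np.float32));print(r['p'],np.round(r['at']),zt,rc)
E
```

```text
t 7.52 pos [ 0.6168 -0.1495  0.0947] q [ 3.087e-01  9.512e-01 -1.000e-04 -9.000e-04] F [-4.9  1.5  5.5] w 0.0403
[ 0.61  0.72 -0.71  1.66  0.55  0.97  0.64] [0.4068025  0.96003259 0.01489236]
shift [-0.4, -0.3, 0.7] turn [-0.0008, -0.0015, 0.0006]
0.74 [401. 143.] 0.05020546774455141 ((630.021240234375, -27.28244972229004), (10.90676498413086, 45.70162582397461), 82.13275909423828)
```

View pics/w3.png

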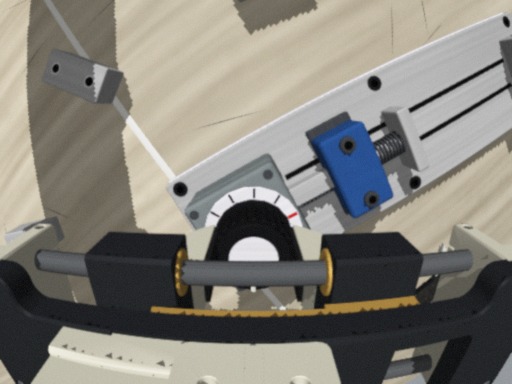

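Request:
send_rows(
  steps=[
    [-1, [0, 0, 0], [0, 0, -0.1]],
    [-1, [0, 0, 0], [0, 0, -0.2]],
    [-1, [0, 0, 0], [0, 0, -0.3]],
    [-1, [0, 0, 0], [0, 0, -0.4]],
    [-1, [0, 0, 0], [0, 0, -0.5]],
    [-1, [0, 0, 0], [0, 0, -0.6]],
    [-1, [0, 0, 0], [0, 0, -0.7]],
    [-1, [0, 0, 0], [0, 0, -0.8]],
    [-1, [0, 0, 0], [0, 0, -0.9]],
    [-1, [0, 0, 0], [0, 0, -1.0]],
    [-1, [0, 0, 0], [0, 0, -1.047]],
    [-1, [0, 0, 0], [0, 0, -1.047]],
  ],
)

```text
time: 8.62
eef_pos: [0.6168, -0.15, 0.0947]
ee_rot: [-0.208, 0.978, 0.0, -0.001]
contact_force: [-6.4, -0.5, 7.7]
width: 0.0404
```

Request:
send_rows(
  steps=[
    [-1, [0, 0, 0], [0, 0, -0.1]],
    [-1, [0, 0, 0], [0, 0, -0.2]],
    [-1, [0, 0, 0], [0, 0, -0.3]],
    [-1, [0, 0, 0], [0, 0, -0.4]],
    [-1, [0, 0, 0], [0, 0, -0.5]],
    [-1, [0, 0, 0], [0, 0, -0.6]],
    [-1, [0, 0, 0], [0, 0, -0.7]],
    [-1, [0, 0, 0], [0, 0, -0.8]],
    [-1, [0, 0, 0], [0, 0, -0.9]],
    [-1, [0, 0, 0], [0, 0, -0.98]],
    [-1, [0, 0, 0], [0, 0, -0.98]],
  ],
)

```text
time: 9.53
eef_pos: [0.6171, -0.1504, 0.0943]
ee_rot: [-0.644, 0.765, 0.0, -0.001]
contact_force: [-3.9, -2.0, 3.3]
width: 0.0408
```

```bash
python3 - <<'E'
from h import *
s=st();print(np.round(s['joints'],2),s['ft_torque'])
p=look('wrist','w4.png');W=wcloud(p,s)
for r in env.trace(p,'pad_face')[:3]:
    w=W[r['region']];zt=np.percentile(w[:,2],95);t=w[abs(w[:,2]-zt)<.004]
    rc=cv2.minAreaRect((t[:,:2]*1000).astype(np.float32));print(r['p'],np.round(r['at']),zt,rc)
E
```

```text
t 9.53 pos [ 0.6171 -0.1504  0.0943] q [-6.44e-01  7.65e-01  3.00e-04 -8.00e-04] F [-3.9 -2.   3.3] w 0.0408
[ 0.81  0.92 -1.15  1.64  0.89  1.2   2.42] [-0.21837668  0.79708111  0.04956342]
```

View pics/w4.png

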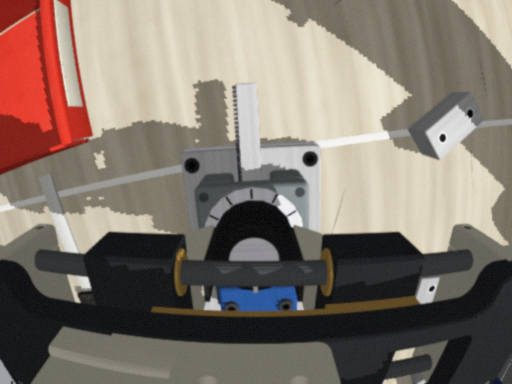

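Request:
send_rows(
  steps=[
    [1, [0, 0, 0], [0, 0, 0]],
    [1, [0, 0, 0], [0, 0, 0]],
    [1, [0, 0, 0], [0, 0, 0]],
    [1, [0, 0, 0], [0, 0, 0]],
    [1, [0, 0, -30], [0, 0, 0.1]],
    [1, [0, 0, -70], [0, 0, 0.2]],
    [1, [0, 0, -110], [0, 0, 0.3]],
    [1, [0, 0, -150], [0, 0, 0.4]],
    [1, [0, 0, -180], [0, 0, 0.5]],
    [1, [0, 0, -180], [0, 0, 0.6]],
    [1, [0, 0, -180], [0, 0, 0.7]],
    [1, [0, 0, -180], [0, 0, 0.8]],
  ],
)

```text
time: 10.63
eef_pos: [0.6181, -0.1494, 0.2757]
ee_rot: [-0.292, 0.956, -0.0, 0.001]
contact_force: [-0.4, -0.2, -0.2]
width: 0.0915
```

Request:
send_rows(
  steps=[
    [1, [0, 0, 0], [0, 0, 1.4]],
    [1, [0, 0, 0], [0, 0, 1.4]],
    [1, [0, 0, 0], [0, 0, 1.4]],
    [1, [0, 0, 0], [0, 0, 1.4]],
    [1, [0, 0, 0], [0, 0, 1.4]],
    [1, [0, 0, 0], [0, 0, 1.4]],
    [1, [0, 0, 0], [0, 0, 1.4]],
    [1, [0, 0, 0], [0, 0, 1.4]],
    [1, [0, 0, 0], [0, 0, 1.4]],
    [1, [0, 0, 0], [0, 0, 1.4]],
    [1, [0, 0, 0], [0, 0, 1.4]],
    [1, [0, 0, 0], [0, 0, 1.4]],
  ],
)

```text
time: 11.63
eef_pos: [0.6179, -0.1492, 0.275]
ee_rot: [0.393, 0.92, 0.0, 0.0]
contact_force: [0.6, -0.8, -0.8]
width: 0.0916
```

```bash
cat >> h.py <<'E'
def blocks(W,lo=.024,hi=.036,n=60):
    "find block tops by height: list of (cx,cy,L,T,yaw of long axis)"
    P=W.reshape(-1,3);P=P[(P[:,2]>lo)&(P[:,2]<hi)&(P[:,0]>.3)&(P[:,0]<.9)&(abs(P[:,1])<.55)]
    g=np.zeros((450,800),np.uint8);i=((P[:,0]-.3)/.0015).astype(int);j=((P[:,1]+.55)/.0015).astype(int)
    np.putmask
    m=(i>=0)&(i<450)&(j>=0)&(j<800);g[i[m],j[m]]=1
    g=cv2.morphologyEx(g,cv2.MORPH_CLOSE,np.ones((5,5),np.uint8));nl,lab,stt,_=cv2.connectedComponentsWithStats(g)
    l=lab[i[m],j[m]];P=P[m]
    for k in range(1,nl):
        t=P[l==k]
        if len(t)<n: continue
        rc=cv2.minAreaRect((t[:,:2]*1000).astype(np.float32));(w,h),a=rc[1],rc[2]
        if not(35<max(w,h)<75 and 12<min(w,h)<45): continue
        if h>w:a+=90
        print('block',np.round(rc[0],1),np.round([max(w,h),min(w,h)],1),'long yaw',round((a+90)%180-90,1),'z',round(np.median(t[:,2]),4),len(t))
E
python3 - <<'E'
from h import *
s=st();print(np.round(s['joints'],2))
for n in('scene','side'): print(n);blocks(cloud(look(n,n+'5.png')))
p=look('wrist','w5.png');blocks(wcloud(p,s))
go([.447,-.195,.25],27-90)
E
```

```text
t 11.63 pos [ 0.6179 -0.1492  0.275 ] q [3.931e-01 9.195e-01 1.000e-04 3.000e-04] F [ 0.6 -0.8 -0.8] w 0.0916
[ 0.63  0.54 -0.76  1.46  0.38  1.29  0.6 ]
scene
block [ 447.3 -195.8] [57.5 32.8] long yaw 32.2 z 0.03 179
block [437.9 132.1] [61.1 25.2] long yaw -72.2 z 0.0302 269
block [470.3 -31. ] [59.8 33.3] long yaw 76.7 z 0.0303 253
block [499.8 313. ] [60.  28.3] long yaw 6.3 z 0.0304 417
block [ 513.6 -345.4] [60.8 26.8] long yaw 66.7 z 0.0302 118
block [ 585.1 -143.1] [62.8 19.2] long yaw 67.1 z 0.0299 65
block [601.7 -76.8] [47.9 23.5] long yaw 44.2 z 0.0284 71
block [642.2 149.4] [66.4 30.4] long yaw 27.0 z 0.0296 75
block [ 668.1 -527.5] [70.3 37.5] long yaw 9.4 z 0.0268 95
block [674.5 424.1] [64.1 24.3] long yaw 69.6 z 0.0299 127
side
block [ 449.2 -192.7] [60.  31.5] long yaw 30.8 z 0.0282 115
block [439.  133.9] [60.6 24.7] long yaw -73.2 z 0.0289 177
block [471.2 -28.7] [66.7 32.9] long yaw 77.7 z 0.0286 163
block [501.8 315.1] [58.2 32.1] long yaw 6.4 z 0.0291 338
block [ 516.6 -339.2] [58.3 23.5] long yaw 64.0 z 0.0284 69
block [ 652.8 -361.8] [69.9 21.8] long yaw 6.8 z 0.0294 71
block [652.3 155.6] [59.6 13.4] long yaw 1.9 z 0.0304 109
block [689.8 437.7] [66.3 29.3] long yaw 20.5 z 0.0295 179
block [ 445.2 -193.9] [61.1 28.9] long yaw 27.9 z 0.0296 857
block [470.3 -29.7] [61.1 33.1] long yaw 78.5 z 0.0295 1102
block [ 511.  -343.3] [60.9 25.3] long yaw 64.7 z 0.0295 559
block [ 609.  -214.4] [56.5 16.4] long yaw 82.6 z 0.0344 506
block [ 633.5 -113.5] [38.3 13.7] long yaw -7.4 z 0.0345 136
shift [86.6, -154.0, 24.8] turn [-0.0005, 0.0, -2.84]
```

View pics/w5.png

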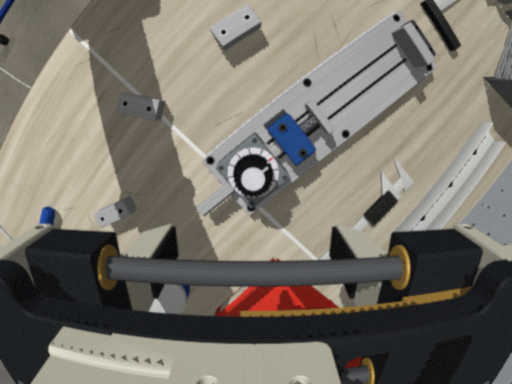

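The picture shows three blocks, at (236,27), (141,106) and (114,210), and the fixture with the jaw backed off. The five block poses agree across cameras, and their thicknesses come out as 28, 32, 24, 28 and 24, summing to 136 mm. First pick is block A.

```bash
cat >> h.py <<'E'
FY=np.radians(-6.54);AX=np.array([np.cos(FY),np.sin(FY)]);AY=np.array([-AX[1],AX[0]])
def F(fx,fy,z): return list(AX*(.6296+fx/1000)+AY*(.0915+fy/1000))+[z]
E
python3 - <<'E'
from h import *
go([.4455,-.1945,.12],118)
go([.4455,-.1945,.026],118)
E
```

```text
shift [88.1, -154.8, 154.8] turn [0.0, 0.0003, 0.2841]
shift [88.1, -154.8, 248.8] turn [0.0, 0.0003, 0.2841]
```

Request:
send_rows(
  steps=[
    [1, [88, -155, 120], [0, 0, 0.284]],
    [1, [88, -155, 155], [0, 0, 0.284]],
    [1, [88, -155, 155], [0, 0, 0.284]],
    [1, [88, -155, 155], [0, 0, 0.284]],
    [1, [88, -155, 155], [0, 0, 0.284]],
    [1, [88, -155, 155], [0, 0, 0.284]],
    [1, [88, -155, 155], [0, 0, 0.284]],
    [1, [88, -155, 190], [0, 0, 0.284]],
    [1, [88, -155, 220], [0, 0, 0.284]],
    [1, [88, -155, 240], [0, 0, 0.284]],
    [1, [88, -155, 248], [0, 0, 0.284]],
    [1, [88, -155, 248], [0, 0, 0.284]],
  ],
)

```text
time: 12.78
eef_pos: [0.4447, -0.1937, 0.0255]
ee_rot: [0.516, 0.857, 0.0, -0.001]
contact_force: [-0.7, 0.2, 0.6]
width: 0.092
```

```bash
python3 - <<'E'
from h import *
s=st();p=look('wrist','w6.png');go([.4455,-.1945,.026],118)
E
```

```text
t 12.78 pos [ 0.4447 -0.1937  0.0255] q [ 0.5156  0.8568  0.     -0.0013] F [-0.7  0.2  0.6] w 0.092
shift [-0.7, -0.3, 0.7] turn [-0.0002, -0.0009, -0.0016]
```

View pics/w6.png

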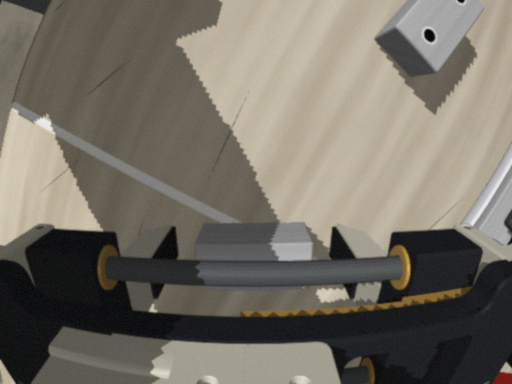

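Block A sits squarely between the fingers at (254,242). I'll close and lift.

Request:
send_rows(
  steps=[
    [-1, [0, 0, 0], [0, 0, 0]],
    [-1, [0, 0, 0], [0, 0, 0]],
    [-1, [0, 0, 0], [0, 0, 0]],
    [-1, [0, 0, 0], [0, 0, 0]],
    [-1, [0, 0, 0], [0, 0, 0]],
    [-1, [0, 0, 0], [0, 0, 0]],
    [-1, [0, 0, 0], [0, 0, 0]],
    [-1, [0, 0, 0], [0, 0, 0]],
    [-1, [0, 0, 0], [0, 0, 0]],
    [-1, [0, 0, -30], [0, 0, 0]],
    [-1, [0, 0, -70], [0, 0, 0]],
    [-1, [0, 0, -90], [0, 0, 0]],
  ],
  grip_force=40,
)

```text
time: 13.83
eef_pos: [0.4456, -0.1938, 0.1193]
ee_rot: [0.516, 0.856, 0.0, 0.0]
contact_force: [1.0, -0.9, -3.9]
width: 0.0599
```

Request:
send_rows(
  steps=[
    [-1, [0, 0, 0], [0, 0, 0]],
    [-1, [0, 0, 0], [0, 0, 0]],
  ],
)

```text
time: 14.0
eef_pos: [0.4452, -0.1947, 0.1171]
ee_rot: [0.517, 0.856, -0.0, 0.001]
contact_force: [-0.7, -0.2, -4.0]
width: 0.0599
```

```bash
python3 - <<'E'
from h import *
s=st();go(F(0,78,.115),83.46);go(F(0,78,.0465),83.46);print(F(0,78,0))
E
```

```text
t 14.0 pos [ 0.4452 -0.1947  0.1171] q [ 5.169e-01  8.560e-01 -2.000e-04  8.000e-04] F [-0.7 -0.2 -4. ] w 0.0599
shift [164.9, 312.3, 2.1] turn [0.001, 0.0014, 0.5984]
shift [165.0, 312.3, 70.6] turn [0.001, 0.0014, 0.5984]
[np.float64(0.6448084428407606), np.float64(0.09668754853275381), 0]
```

Request:
send_rows(
  steps=[
    [-1, [165, 312, 2], [0, 0, 0.598]],
    [-1, [165, 312, 2], [0, 0, 0.598]],
    [-1, [165, 312, 2], [0, 0, 0.598]],
    [-1, [165, 312, 2], [0, 0, 0.598]],
    [-1, [165, 312, 2], [0, 0, 0.598]],
    [-1, [165, 312, 2], [0, 0, 0.598]],
    [-1, [165, 312, 2], [0, 0, 0.598]],
    [-1, [165, 312, 2], [0, 0, 0.598]],
    [-1, [165, 312, 2], [0, 0, 0.598]],
    [-1, [165, 312, 2], [0, 0, 0.598]],
    [-1, [165, 312, 2], [0, 0, 0.598]],
    [-1, [165, 312, 2], [0, 0, 0.598]],
  ],
)

```text
time: 15.0
eef_pos: [0.6428, 0.096, 0.1123]
ee_rot: [0.746, 0.666, -0.002, -0.0]
contact_force: [-0.4, -1.2, -3.7]
width: 0.0597
```

```bash
python3 - <<'E'
from h import *
s=st();go(F(0,78,.0465),83.46);p=look('wrist','w7.png')
W=wcloud(p,s);fixpose(W)
E
```

```text
t 15.0 pos [0.6428 0.096  0.1123] q [ 7.459e-01  6.660e-01 -2.100e-03 -5.000e-04] F [-0.4 -1.2 -3.7] w 0.0597
shift [1.1, 2.2, 65.7] turn [-0.0036, 0.0026, 0.001]
bed z 0.01941376539268736 10984
bed rect [646.  106.4] [239.8 102.5] 83.47
slopes [array([-0.00560775,  0.58060611]), array([0.00561122, 0.67867855])] width 0.10012774182939832 13
anvil top z 0.05939211066103427 2136 x [-0.02937988  0.0287879 ] y [0.19324822 0.20854657]
knob [0.6429209  0.10043008] 97.07899475097656 x -0.0024055847788145845 y 0.1731443830059926
bed y 0.19294033212415795 yaw -6.552896727575954 cx 0.6296651040902888
```

View pics/w7.png

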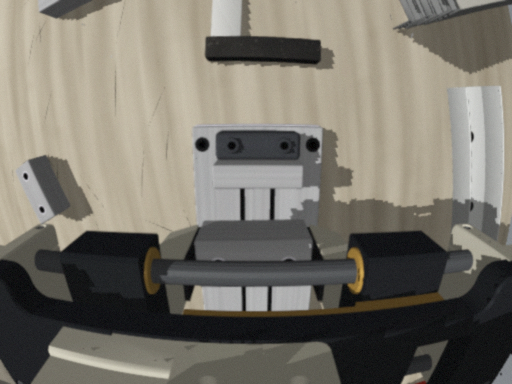

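Request:
send_rows(
  steps=[
    [-1, [0, 2, 20], [0, 0, 0]],
    [-1, [0, 2, 40], [0, 0, 0]],
    [-1, [0, 2, 55], [0, 0, 0]],
    [-1, [0, 2, 60], [0, 0, 0]],
    [-1, [0, 2, 63], [0, 0, 0]],
    [-1, [0, 2, 65], [0, 0, 0]],
    [-1, [0, 2, 66], [0, 0, 0]],
    [-1, [0, 2, 66], [0, 0, 0]],
    [-1, [0, 2, 66], [0, 0, 0]],
  ],
)

```text
time: 15.8
eef_pos: [0.6467, 0.097, 0.0495]
ee_rot: [0.746, 0.666, 0.001, 0.0]
contact_force: [0.2, -0.6, -4.6]
width: 0.0595
```

```bash
python3 - <<'E'
from h import *
s=st();go(F(0,78,.0465),83.46)
E
```

```text
t 15.8 pos [0.6467 0.097  0.0495] q [7.46e-01 6.66e-01 5.00e-04 3.00e-04] F [ 0.2 -0.6 -4.6] w 0.0595
shift [-0.5, -1.8, 3.0] turn [0.0012, -0.0003, 0.0009]
```

Request:
send_rows(
  steps=[
    [-1, [0, -1.8, 1], [0, 0, 0]],
    [-1, [0, -1.8, 2], [0, 0, 0]],
    [-1, [0, -1.8, 2.5], [0, 0, 0]],
    [-1, [0, -1.8, 2.5], [0, 0, 0]],
    [-1, [0, -1.8, 2.5], [0, 0, 0]],
  ],
)

```text
time: 16.22
eef_pos: [0.6444, 0.0974, 0.0473]
ee_rot: [0.746, 0.666, 0.0, 0.0]
contact_force: [-3.4, -1.0, 5.3]
width: 0.0599
```

```bash
python3 - <<'E'
from h import *
s=st();go(F(0,78,.0465),83.46)
E
```

```text
t 16.22 pos [0.6444 0.0974 0.0473] q [7.459e-01 6.661e-01 1.000e-04 2.000e-04] F [-3.4 -1.   5.3] w 0.0599
shift [-0.6, 0.5, 0.8] turn [0.0005, 0.0001, 0.0013]
```

Request:
send_rows(
  steps=[
    [-1, [2, 0.5, 0], [0, 0, 0]],
    [-1, [4, 0.5, 0], [0, 0, 0]],
    [-1, [6, 0.5, 0], [0, 0, 0]],
    [-1, [7, 0.5, 0], [0, 0, 0]],
    [-1, [8, 0.5, 0], [0, 0, 0]],
    [-1, [8.5, 0.5, 0], [0, 0, 0]],
    [-1, [8.5, 0.5, 0], [0, 0, 0]],
    [-1, [8.5, 0.5, 0], [0, 0, 0]],
  ],
)

```text
time: 16.88
eef_pos: [0.6466, 0.1035, 0.0473]
ee_rot: [0.746, 0.665, -0.0, 0.001]
contact_force: [-1.8, -5.8, 6.4]
width: 0.0598
```

Request:
send_rows(
  steps=[
    [-1, [0.5, 0, 0], [0, 0, 0]],
    [-1, [1, 0, 0], [0, 0, 0]],
    [-1, [1, 0, 0], [0, 0, 0]],
  ],
)

```text
time: 17.13
eef_pos: [0.6467, 0.104, 0.0473]
ee_rot: [0.747, 0.665, -0.001, 0.002]
contact_force: [-0.9, -6.2, 5.3]
width: 0.0597
```

```bash
python3 - <<'E'
from h import *
s=st();go(F(0,86,.0465),83.46)
E
```

```text
t 17.13 pos [0.6467 0.104  0.0473] q [ 7.465e-01  6.654e-01 -6.000e-04  1.600e-03] F [-0.9 -6.2  5.3] w 0.0597
shift [0.5, -1.1, 0.8] turn [0.0016, 0.0031, -0.0007]
```

Request:
send_rows(
  steps=[
    [-1, [1, -1, 0], [0, 0, 0]],
    [-1, [2, -1, 0], [0, 0, 0]],
    [-1, [3, -1, 0], [0, 0, 0]],
    [-1, [3, -1, 0], [0, 0, 0]],
    [-1, [3, -1, 0], [0, 0, 0]],
  ],
)

```text
time: 17.55
eef_pos: [0.6463, 0.1068, 0.0473]
ee_rot: [0.747, 0.665, -0.001, 0.002]
contact_force: [-0.9, -9.0, 7.8]
width: 0.0597
```

```bash
python3 - <<'E'
from h import *
s=st();go(F(0,86,.0465),83.46);p=look('wrist','w8.png');print('F',R.from_quat(s['ee_rot']).inv().apply(s['contact_force']))
E
```

```text
t 17.55 pos [0.6463 0.1068 0.0473] q [ 7.466e-01  6.652e-01 -7.000e-04  1.800e-03] F [-0.9 -9.   7.8] w 0.0597
shift [-2.2, -0.3, 0.8] turn [0.0019, 0.0034, -0.001]
F [-9.025388    0.16229575 -7.72127356]
```

View pics/w8.png

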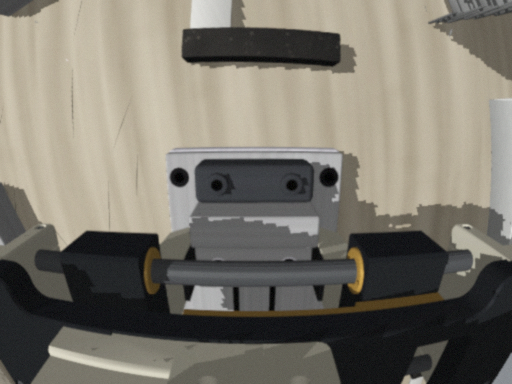

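Request:
send_rows(
  steps=[
    [-1, [1, 0, -0.5], [0, 0, 0]],
    [-1, [2, 0, -0.5], [0, 0, 0]],
    [-1, [2, 0, -0.5], [0, 0, 0]],
    [-1, [2, 0, -0.5], [0, 0, 0]],
  ],
)

```text
time: 17.93
eef_pos: [0.6463, 0.1069, 0.0473]
ee_rot: [0.747, 0.665, -0.002, 0.002]
contact_force: [-0.6, -13.3, 6.4]
width: 0.0598
```

Request:
send_rows(
  steps=[
    [-1, [1, 0, 0], [0, 0, 0]],
    [-1, [2, 0, 0], [0, 0, 0]],
    [-1, [2, 0, 0], [0, 0, 0]],
    [-1, [2, 0, 0], [0, 0, 0]],
  ],
)

```text
time: 18.27
eef_pos: [0.6463, 0.107, 0.0473]
ee_rot: [0.748, 0.664, -0.003, 0.003]
contact_force: [-3.1, -17.4, 9.8]
width: 0.0597
```

```bash
python3 - <<'E'
from h import *
s=st();go(F(0,86,.0465),83.46);p=look('wrist','w9.png');W=wcloud(p,s)
P=W.reshape(-1,3);f=np.stack([(P[:,:2]@AX-.6296)*1000,(P[:,:2]@AY-.0915)*1000,P[:,2]*1000],-1)
m=(abs(f[:,0])<20)&(f[:,1]>60)&(f[:,1]<125)
q=f[m]
for lo in np.arange(70,122,2):
    t=q[(q[:,1]>=lo)&(q[:,1]<lo+2)]
    if len(t):print(lo,len(t),np.round(np.percentile(t[:,2],[5,50,95]),1))
E
```

```text
t 18.27 pos [0.6463 0.107  0.0473] q [ 0.7476  0.6642 -0.0029  0.0029] F [ -3.1 -17.4   9.8] w 0.0597
shift [-2.4, -0.3, 0.8] turn [0.0005, 0.0081, -0.0039]
72 67 [48.5 49.3 50.1]
74 3 [50.6 50.6 50.8]
88 103 [48.4 49.4 50.3]
90 289 [48.4 49.5 50.3]
92 259 [48.4 49.4 50.3]
94 273 [48.6 49.5 50.4]
96 21 [49.3 49.9 50.6]
100 130 [58.4 59.2 60.1]
102 333 [58.6 59.5 60.4]
104 342 [58.7 59.5 60.3]
106 351 [58.5 59.5 60.6]
108 470 [ 58.7  59.7 132.7]
110 1234 [ 58.9 117.1 137.7]
112 2885 [ 59.3 130.3 143.4]
114 9560 [107.4 135.3 143.8]
116 2501 [ 40.3  58.2 108.8]
118 1683 [ 40.8 105.3 107.6]
120 330 [ 40.6  41.6 105.1]
```

View pics/w9.png

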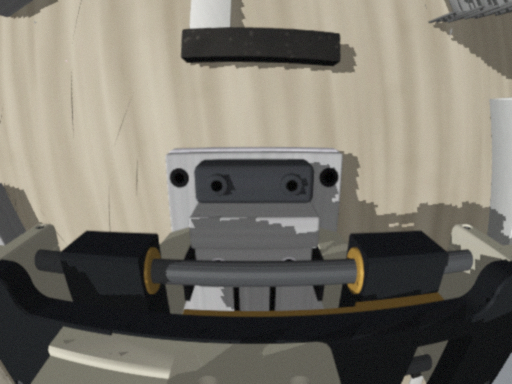

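Request:
send_rows(
  steps=[
    [-1, [-3, 0, 0], [0, 0, 0]],
    [-1, [-3, 0, 0], [0, 0, 0]],
    [1, [-3, 0, 0], [0, 0, 0]],
    [1, [-3, 0, 0], [0, 0, 0]],
    [1, [-3, 0, 0], [0, 0, 0]],
    [1, [-3, 0, 0], [0, 0, 0]],
    [1, [-3, 0, -20], [0, 0, 0]],
    [1, [-3, 0, -60], [0, 0, 0]],
    [1, [-20, 0, -100], [0, 0, 0]],
    [1, [-60, 0, -140], [0, 0, 0]],
    [1, [-100, 0, -180], [0, 0, 0]],
    [1, [-100, 0, -180], [0, 0, 0]],
  ],
)

```text
time: 19.32
eef_pos: [0.6348, 0.0126, 0.2295]
ee_rot: [0.746, 0.666, 0.001, 0.001]
contact_force: [1.2, -0.9, 0.2]
width: 0.0917
```

Request:
send_rows(
  steps=[
    [1, [0, 0, 0], [0, 0, 0]],
    [1, [0, 0, 0], [0, 0, 0]],
  ],
)

```text
time: 19.48
eef_pos: [0.6352, 0.0131, 0.2282]
ee_rot: [0.747, 0.665, 0.001, 0.001]
contact_force: [-1.1, 0.2, -0.5]
width: 0.0915
```

```bash
cat >> h.py <<'E'
def stack(W,fx0=0,fy0=0):
    "edges of what stands on the bed, fixture mm"
    P=W.reshape(-1,3);f=np.stack([(P[:,:2]@AX-.6296)*1000,(P[:,:2]@AY-.0915)*1000,P[:,2]*1000],-1)
    for n,a,b,y0,y1 in(('blocks',46,53,-62,99),('anvil',56,63,95,118),('pad',46,53,-75,20)):
        t=f[(abs(f[:,0])<40)&(f[:,1]>y0)&(f[:,1]<y1)&(f[:,2]>a)&(f[:,2]<b)]
        if len(t)<20: continue
        rc=cv2.minAreaRect(t[:,:2].astype(np.float32));print(n,len(t),'x',np.round(np.percentile(t[:,0],[.5,99.5]),1),'y',np.round(np.percentile(t[:,1],[.5,99.5]),1),'rect',np.round(rc[0],1),np.round(rc[1],1),round(rc[2],2),'z',round(np.median(t[:,2]),1))
E
python3 - <<'E'
from h import *
s=st();p=look('wrist','w10.png');W=wcloud(p,s);stack(W);blocks(W)
go([.470,-.030,.12],168);go([.470,-.030,.026],168)
E
```

```text
t 19.48 pos [0.6352 0.0131 0.2282] q [0.7468 0.6651 0.0011 0.0011] F [-1.1  0.2 -0.5] w 0.0915
blocks 1635 x [-30.4  28.9] y [-61.9  98.5] rect [-0.9 18.3] [160.6  59.8] 89.93 z 49.5
anvil 895 x [-29.6  29.5] y [100.5 116.3] rect [  0.2 108.4] [59.8 16.4] 0.73 z 59.4
pad 344 x [-22.4  22.4] y [-66.2 -56.6] rect [ -0.1 -61.3] [44.9  9.8] 0.19 z 49.2
block [437.4 131.5] [60.9 25.1] long yaw -73.7 z 0.0294 823
block [469.3 -30.7] [59.8 32.9] long yaw 78.3 z 0.0295 923
block [596.4 -76.6] [37.9 19.2] long yaw 43.2 z 0.0267 143
shift [-63.0, -158.4, 106.7] turn [0.0009, -0.0001, -1.4747]
shift [-63.1, -158.5, 200.7] turn [0.0009, -0.0001, -1.4747]
```

View pics/w10.png

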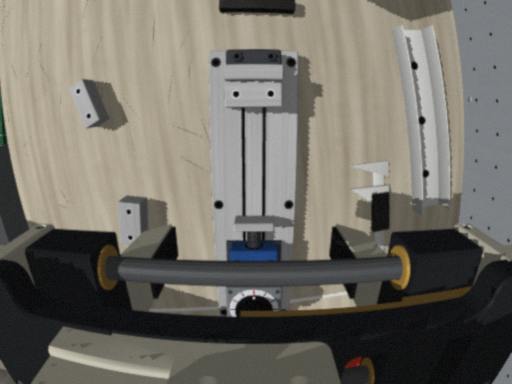

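Block A is against the anvil at (253,94) and flush to about 0.8 mm. The pad has been backed off to the knob 0 position. Block B next.

Request:
send_rows(
  steps=[
    [1, [-63, -158, 107], [0, 0, -1.475]],
    [1, [-63, -158, 107], [0, 0, -1.475]],
    [1, [-63, -158, 107], [0, 0, -1.475]],
    [1, [-63, -158, 107], [0, 0, -1.475]],
    [1, [-63, -158, 107], [0, 0, -1.475]],
    [1, [-63, -158, 107], [0, 0, -1.475]],
    [1, [-63, -158, 107], [0, 0, -1.475]],
    [1, [-63, -158, 107], [0, 0, -1.475]],
    [1, [-63, -158, 107], [0, 0, -1.475]],
    [1, [-63, -158, 107], [0, 0, -1.475]],
    [1, [-63, -158, 107], [0, 0, -1.475]],
    [1, [-63, -158, 107], [0, 0, -1.475]],
  ],
)

```text
time: 20.53
eef_pos: [0.4696, -0.0286, 0.1188]
ee_rot: [0.099, 0.995, 0.001, -0.001]
contact_force: [0.1, -0.6, 0.6]
width: 0.0919
```

```bash
python3 - <<'E'
from h import *
s=st();p=look('wrist','w11.png');W=wcloud(p,s);blocks(W)
go([.470,-.030,.026],168.2)
E
```

```text
t 20.53 pos [ 0.4696 -0.0286  0.1188] q [ 9.95e-02  9.95e-01  8.00e-04 -1.00e-03] F [ 0.1 -0.6  0.6] w 0.0919
block [436.3 131.5] [61.1 24.8] long yaw -72.0 z 0.0293 1656
block [468.4 -31. ] [60.5 32.7] long yaw 78.6 z 0.0294 2938
shift [-0.9, -1.2, 92.7] turn [0.0012, -0.0023, 0.0123]
```

View pics/w11.png

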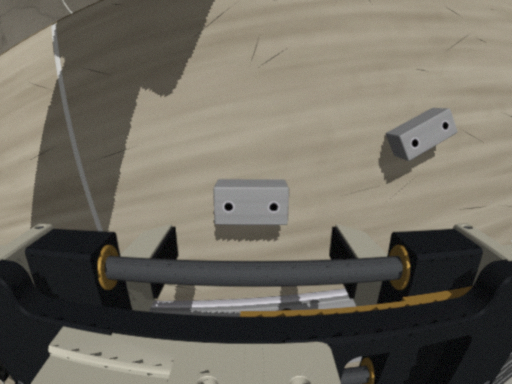

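Request:
send_rows(
  steps=[
    [1, [-1, -0.5, 35], [0, 0, 0]],
    [1, [-1, -0.5, 65], [0, 0, 0]],
    [1, [-1, -0.5, 85], [0, 0, 0]],
    [1, [-1, -0.5, 93], [0, 0, 0]],
    [1, [-1, -0.5, 93], [0, 0, 0]],
    [-1, [-1, -0.5, 93], [0, 0, 0]],
    [-1, [-1, -0.5, 93], [0, 0, 0]],
    [-1, [-1, -0.5, 93], [0, 0, 0]],
    [-1, [-1, -0.5, 93], [0, 0, 0]],
    [-1, [-1, -0.5, 93], [0, 0, 0]],
    [-1, [-1, -0.5, 93], [0, 0, 0]],
    [-1, [-1, -0.5, 93], [0, 0, 0]],
  ],
)

```text
time: 21.58
eef_pos: [0.4717, -0.0313, 0.0273]
ee_rot: [0.104, 0.995, -0.0, 0.001]
contact_force: [-1.0, -0.6, 6.7]
width: 0.0601
```

Request:
send_rows(
  steps=[
    [-1, [0, 0, 0], [0, 0, 0]],
    [-1, [0, 0, 0], [0, 0, 0]],
    [-1, [0, 0, 0], [0, 0, 0]],
    [-1, [0, 0, -30], [0, 0, 0]],
    [-1, [0, 0, -70], [0, 0, 0]],
    [-1, [0, 0, -90], [0, 0, 0]],
    [-1, [0, 0, -90], [0, 0, 0]],
    [-1, [0, 0, -90], [0, 0, 0]],
  ],
)

```text
time: 22.25
eef_pos: [0.4715, -0.0318, 0.1171]
ee_rot: [0.105, 0.994, -0.0, 0.001]
contact_force: [-0.9, -0.4, -4.1]
width: 0.0599
```

```bash
python3 - <<'E'
from h import *
s=st();go(F(.5,50,.115),83.46)
E
```

```text
t 22.25 pos [ 0.4715 -0.0318  0.1171] q [ 1.048e-01  9.945e-01 -3.000e-04  8.000e-04] F [-0.9 -0.4 -4.1] w 0.0599
shift [-145.9, 133.9, 2.3] turn [0.0008, 0.0017, 1.475]
```

Request:
send_rows(
  steps=[
    [-1, [-146, 134, 2], [0, 0, 1.475]],
    [-1, [-146, 134, 2], [0, 0, 1.475]],
    [-1, [-146, 134, 2], [0, 0, 1.475]],
    [-1, [-146, 134, 2], [0, 0, 1.475]],
    [-1, [-146, 134, 2], [0, 0, 1.475]],
    [-1, [-146, 134, 2], [0, 0, 1.475]],
    [-1, [-146, 134, 2], [0, 0, 1.475]],
    [-1, [-146, 134, 2], [0, 0, 1.475]],
    [-1, [-146, 134, 2], [0, 0, 1.475]],
    [-1, [-146, 134, 2], [0, 0, 1.475]],
    [-1, [-146, 134, 2], [0, 0, 1.475]],
    [-1, [-146, 134, 2], [0, 0, 1.475]],
  ],
)

```text
time: 23.25
eef_pos: [0.6404, 0.069, 0.1118]
ee_rot: [0.748, 0.664, -0.002, -0.001]
contact_force: [-0.6, -0.1, -4.1]
width: 0.0597
```

Request:
send_rows(
  steps=[
    [-1, [0, 0, 0], [0, 0, 0]],
    [-1, [0, 0, 0], [0, 0, 0]],
    [-1, [0, 0, 0], [0, 0, 0]],
  ],
)

```text
time: 23.5
eef_pos: [0.6411, 0.0693, 0.1133]
ee_rot: [0.745, 0.667, -0.001, -0.0]
contact_force: [-0.4, -0.6, -3.8]
width: 0.0597
```

```bash
python3 - <<'E'
from h import *
s=st();go(F(.5,50,.0475),83.46);p=look('wrist','w12.png')
E
```

```text
t 23.5 pos [0.6411 0.0693 0.1133] q [ 7.447e-01  6.674e-01 -1.100e-03 -3.000e-04] F [-0.4 -0.6 -3.8] w 0.0597
shift [-0.3, 1.1, 65.8] turn [-0.002, 0.0012, 0.0047]
```

View pics/w12.png

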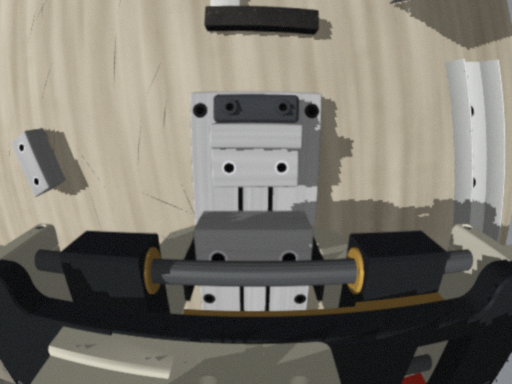

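Request:
send_rows(
  steps=[
    [-1, [0, 1, 25], [0, 0, 0.004]],
    [-1, [0, 1, 45], [0, 0, 0.004]],
    [-1, [0, 1, 58], [0, 0, 0.004]],
    [-1, [0, 1, 62], [0, 0, 0.004]],
    [-1, [0, 1, 64], [0, 0, 0.004]],
    [-1, [0, 1, 65.5], [0, 0, 0.004]],
    [-1, [0, 1, 65.5], [0, 0, 0.004]],
    [-1, [0, 1, 65.5], [0, 0, 0.004]],
  ],
)

```text
time: 24.22
eef_pos: [0.6435, 0.0697, 0.0502]
ee_rot: [0.747, 0.665, 0.001, 0.0]
contact_force: [-0.1, -0.3, -4.9]
width: 0.0599
```

```bash
python3 - <<'E'
from h import *
s=st();go(F(.5,58,.0475),83.46)
E
```

```text
t 24.22 pos [0.6435 0.0697 0.0502] q [7.472e-01 6.646e-01 7.000e-04 4.000e-04] F [-0.1 -0.3 -4.9] w 0.0599
shift [7.0, -1.3, 2.7] turn [0.0015, -0.0004, -0.0027]
```

Request:
send_rows(
  steps=[
    [-1, [0, -1, 1], [0, 0, 0]],
    [-1, [0, -1, 2.5], [0, 0, 0]],
    [-1, [2, -1, 2.5], [0, 0, 0]],
    [-1, [4, -1, 2.5], [0, 0, 0]],
    [-1, [6, -1, 2.5], [0, 0, 0]],
    [-1, [7, -1, 2.5], [0, 0, 0]],
    [-1, [8, -1, 2.5], [0, 0, 0]],
    [-1, [9, -1, 2.5], [0, 0, 0]],
    [-1, [9, -1, 2.5], [0, 0, 0]],
    [-1, [9, -1, 2.5], [0, 0, 0]],
  ],
)

```text
time: 25.05
eef_pos: [0.643, 0.0737, 0.0474]
ee_rot: [0.748, 0.664, -0.002, 0.002]
contact_force: [-5.1, -13.8, 10.0]
width: 0.0595
```

Request:
send_rows(
  steps=[
    [-1, [1, 0, 0], [0, 0, 0]],
    [-1, [2, 0, 0], [0, 0, 0]],
    [-1, [2, 0, 0], [0, 0, 0]],
    [-1, [2, 0, 0], [0, 0, 0]],
  ],
)

```text
time: 25.38
eef_pos: [0.6431, 0.0738, 0.0474]
ee_rot: [0.748, 0.663, -0.003, 0.003]
contact_force: [-5.7, -18.4, 12.1]
width: 0.0599
```

Request:
send_rows(
  steps=[
    [-1, [1, 0, 0], [0, 0, 0]],
    [-1, [2, 0, 0], [0, 0, 0]],
    [-1, [2, 0, 0], [0, 0, 0]],
    [-1, [2, 0, 0], [0, 0, 0]],
  ],
)

```text
time: 25.72
eef_pos: [0.6431, 0.0738, 0.0474]
ee_rot: [0.749, 0.663, -0.004, 0.003]
contact_force: [-7.6, -23.0, 14.1]
width: 0.0594
```

```bash
python3 - <<'E'
from h import *
s=st();go(F(.5,58,.0475),83.46)
E
```

```text
t 25.72 pos [0.6431 0.0738 0.0474] q [ 0.7488  0.6628 -0.0044  0.0035] F [ -7.6 -23.   14.1] w 0.0594
shift [2.9, -0.4, -0.1] turn [-0.0007, 0.0111, -0.0075]
```

Request:
send_rows(
  steps=[
    [-1, [-3, 0, -1.5], [0, 0, 0]],
    [-1, [-6, 0, -3], [0, 0, 0]],
    [1, [-6, 0, -3], [0, 0, 0]],
    [1, [-6, 0, -3], [0, 0, 0]],
    [1, [-6, 0, -3], [0, 0, 0]],
    [1, [-6, 0, -3], [0, 0, 0]],
    [1, [-6, 0, -20], [0, 0, 0]],
    [1, [-6, 0, -60], [0, 0, 0]],
    [1, [-10, 0, -100], [0, 0, 0]],
    [1, [-30, 0, -140], [0, 0, 0]],
    [1, [-60, 0, -180], [0, 0, 0]],
    [1, [-60, 0, -180], [0, 0, 0]],
  ],
)

```text
time: 26.72
eef_pos: [0.6388, 0.0201, 0.2329]
ee_rot: [0.748, 0.664, 0.003, 0.003]
contact_force: [2.1, -0.6, 0.2]
width: 0.0921
```

Request:
send_rows(
  steps=[
    [1, [0, 0, 0], [0, 0, 0]],
    [1, [0, 0, 0], [0, 0, 0]],
  ],
)

```text
time: 26.88
eef_pos: [0.6364, 0.0232, 0.2267]
ee_rot: [0.747, 0.664, 0.0, 0.0]
contact_force: [-0.6, 0.6, -0.9]
width: 0.0915
```

```bash
python3 - <<'E'
from h import *
s=st();p=look('wrist','w13.png');W=wcloud(p,s);stack(W);blocks(W)
go([.4375,.132,.12],17.3)
E
```

```text
t 26.88 pos [0.6364 0.0232 0.2267] q [7.474e-01 6.643e-01 4.000e-04 1.000e-04] F [-0.6  0.6 -0.9] w 0.0915
blocks 3340 x [-30.   28.9] y [-61.3  98.9] rect [-0.9 18.6] [161.4  59.5] 89.29 z 49.4
anvil 923 x [-29.6  29.6] y [100.4 116.9] rect [1.000e-01 1.087e+02] [16.6 59.7] 89.87 z 59.4
pad 350 x [-23.1  23.1] y [-66.8 -56.8] rect [  0.  -61.8] [46.4 10.1] 0.16 z 49.3
block [437.3 131.8] [60.1 24.8] long yaw -72.1 z 0.0294 816
block [646.4 -74.5] [38.1 12.9] long yaw -40.9 z 0.0269 109
shift [84.3, -209.4, 105.9] turn [-0.0015, 0.0004, 1.1526]
```

View pics/w13.png

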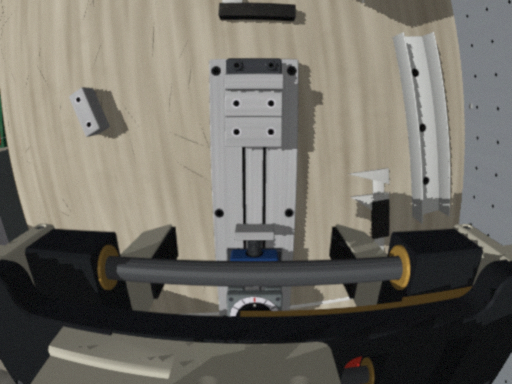

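Two blocks are now wrung up flush at (253,104) and (253,132). Next is C at (88,113).

Request:
send_rows(
  steps=[
    [1, [84, -209, 106], [0, 0, 1.153]],
    [1, [84, -209, 106], [0, 0, 1.153]],
    [1, [84, -209, 106], [0, 0, 1.153]],
    [1, [84, -209, 106], [0, 0, 1.153]],
    [1, [84, -209, 106], [0, 0, 1.153]],
    [1, [84, -209, 106], [0, 0, 1.153]],
    [1, [84, -209, 106], [0, 0, 1.153]],
    [1, [84, -209, 106], [0, 0, 1.153]],
    [1, [84, -209, 106], [0, 0, 1.153]],
    [1, [84, -209, 106], [0, 0, 1.153]],
    [1, [84, -209, 106], [0, 0, 1.153]],
    [1, [84, -209, 106], [0, 0, 1.153]],
  ],
)

```text
time: 27.93
eef_pos: [0.4374, 0.1315, 0.1195]
ee_rot: [0.988, 0.152, -0.001, 0.0]
contact_force: [0.1, -0.3, 0.6]
width: 0.0919
```

```bash
python3 - <<'E'
from h import *
s=st();print(np.round(s['joints'],2));p=look('wrist','w14.png');W=wcloud(p,s);blocks(W)
go([.4375,.132,.026],17.3)
E
```

```text
t 27.93 pos [0.4374 0.1315 0.1195] q [ 9.884e-01  1.516e-01 -1.300e-03  1.000e-04] F [ 0.1 -0.3  0.6] w 0.0919
[-0.2   0.35 -0.26  2.1   0.14  0.71 -1.82]
block [437.1 131.9] [60.4 24.4] long yaw -72.2 z 0.0294 2211
block [499.7 313. ] [60.3 29.8] long yaw 5.2 z 0.0293 1894
block [599.2 -75.8] [49.2 22.4] long yaw 43.2 z 0.0273 374
shift [0.2, -0.7, 93.8] turn [-0.0002, 0.002, 0.002]
```

View pics/w14.png

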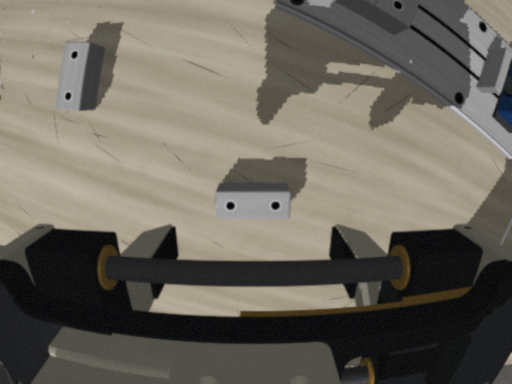

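Request:
send_rows(
  steps=[
    [1, [0, -0.5, 35], [0, 0, 0]],
    [1, [0, -0.5, 65], [0, 0, 0]],
    [1, [0, -0.5, 85], [0, 0, 0]],
    [1, [0, -0.5, 92.5], [0, 0, 0]],
    [1, [0, -0.5, 92.5], [0, 0, 0]],
    [-1, [0, -0.5, 92.5], [0, 0, 0]],
    [-1, [0, -0.5, 92.5], [0, 0, 0]],
    [-1, [0, -0.5, 92.5], [0, 0, 0]],
    [-1, [0, -0.5, 92.5], [0, 0, 0]],
    [-1, [0, -0.5, 92.5], [0, 0, 0]],
    [-1, [0, -0.5, 92.5], [0, 0, 0]],
    [-1, [0, -0.5, 92.5], [0, 0, 0]],
  ],
)

```text
time: 28.98
eef_pos: [0.439, 0.1316, 0.0289]
ee_rot: [0.989, 0.15, 0.001, -0.0]
contact_force: [-1.2, 0.5, 8.0]
width: 0.0595
```

Request:
send_rows(
  steps=[
    [-1, [0, 0, 0], [0, 0, 0]],
    [-1, [0, 0, 0], [0, 0, 0]],
    [-1, [0, 0, 0], [0, 0, 0]],
    [-1, [0, 0, -30], [0, 0, 0]],
    [-1, [0, 0, -70], [0, 0, 0]],
    [-1, [0, 0, -90], [0, 0, 0]],
    [-1, [0, 0, -90], [0, 0, 0]],
    [-1, [0, 0, -90], [0, 0, 0]],
  ],
)

```text
time: 29.65
eef_pos: [0.439, 0.1312, 0.119]
ee_rot: [0.989, 0.15, 0.001, -0.0]
contact_force: [-0.0, -1.1, -3.4]
width: 0.06
```

```bash
python3 - <<'E'
from h import *
s=st();go(F(.5,20,.115),83.46)
E
```

```text
t 29.65 pos [0.439  0.1312 0.119 ] q [ 9.887e-01  1.496e-01  1.200e-03 -1.000e-04] F [-0.  -1.1 -3.4] w 0.06
shift [163.4, 147.1, 4.4] turn [0.0016, -0.002, -1.1563]
```

Request:
send_rows(
  steps=[
    [-1, [163, 147, 4], [0, 0, -1.156]],
    [-1, [163, 147, 4], [0, 0, -1.156]],
    [-1, [163, 147, 4], [0, 0, -1.156]],
    [-1, [163, 147, 4], [0, 0, -1.156]],
    [-1, [163, 147, 4], [0, 0, -1.156]],
    [-1, [163, 147, 4], [0, 0, -1.156]],
    [-1, [163, 147, 4], [0, 0, -1.156]],
    [-1, [163, 147, 4], [0, 0, -1.156]],
    [-1, [163, 147, 4], [0, 0, -1.156]],
    [-1, [163, 147, 4], [0, 0, -1.156]],
    [-1, [163, 147, 4], [0, 0, -1.156]],
    [-1, [163, 147, 4], [0, 0, -1.156]],
  ],
)

```text
time: 30.65
eef_pos: [0.6367, 0.0389, 0.1122]
ee_rot: [0.747, 0.665, -0.001, -0.001]
contact_force: [-0.1, 0.7, -2.5]
width: 0.0598
```

Request:
send_rows(
  steps=[
    [-1, [0, 0, 0], [0, 0, 0]],
    [-1, [0, 0, 0], [0, 0, 0]],
    [-1, [0, 0, 0], [0, 0, 0]],
    [-1, [0, 0, 0], [0, 0, 0]],
  ],
)

```text
time: 30.98
eef_pos: [0.6377, 0.0392, 0.1142]
ee_rot: [0.746, 0.666, -0.0, 0.0]
contact_force: [1.0, 0.0, -3.0]
width: 0.0597
```

```bash
python3 - <<'E'
from h import *
s=st();go(F(.5,20,.0490),83.46);p=look('wrist','w15.png')
E
```

```text
t 30.98 pos [0.6377 0.0392 0.1142] q [ 7.463e-01  6.656e-01 -0.000e+00  1.000e-04] F [ 1.  0. -3.] w 0.0597
shift [-0.1, 1.0, 65.2] turn [0.0001, 0.0002, -0.0002]
```

View pics/w15.png

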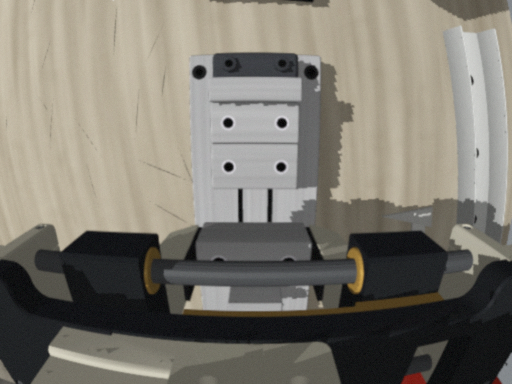

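Request:
send_rows(
  steps=[
    [-1, [0, 0, 25], [0, 0, 0]],
    [-1, [0, 0, 45], [0, 0, 0]],
    [-1, [0, 0, 58], [0, 0, 0]],
    [-1, [0, 0, 62], [0, 0, 0]],
    [-1, [0, 0, 65], [0, 0, 0]],
    [-1, [0, 0, 66], [0, 0, 0]],
    [-1, [0, 0, 67], [0, 0, 0]],
    [-1, [0, 0, 67], [0, 0, 0]],
    [-1, [0, 0, 67], [0, 0, 0]],
  ],
)

```text
time: 31.78
eef_pos: [0.6376, 0.0392, 0.049]
ee_rot: [0.746, 0.666, -0.0, 0.0]
contact_force: [-5.6, -1.3, 8.0]
width: 0.0596
```

```bash
python3 - <<'E'
from h import *
s=st();go(F(.5,28,.0490),83.46)
E
```

```text
t 31.78 pos [0.6376 0.0392 0.049 ] q [ 7.463e-01  6.656e-01 -1.000e-04  3.000e-04] F [-5.6 -1.3  8. ] w 0.0596
shift [7.9, 1.1, -0.0] turn [0.0004, 0.0005, -0.0]
```

Request:
send_rows(
  steps=[
    [-1, [2, 0.5, -1], [0, 0, 0]],
    [-1, [4, 0.5, -1], [0, 0, 0]],
    [-1, [6, 0.5, -1], [0, 0, 0]],
    [-1, [7, 0.5, -1], [0, 0, 0]],
    [-1, [8, 0.5, -1], [0, 0, 0]],
    [-1, [9, 0.5, -1], [0, 0, 0]],
    [-1, [10, 0.5, -1], [0, 0, 0]],
    [-1, [11, 0.5, -1], [0, 0, 0]],
    [-1, [12, 0.5, -1], [0, 0, 0]],
    [-1, [12, 0.5, -1], [0, 0, 0]],
  ],
)

```text
time: 32.62
eef_pos: [0.6404, 0.0492, 0.049]
ee_rot: [0.747, 0.665, -0.0, 0.001]
contact_force: [-1.4, -5.7, 6.3]
width: 0.0596
```

Request:
send_rows(
  steps=[
    [-1, [1, 0, 0], [0, 0, 0]],
    [-1, [2, 0, 0], [0, 0, 0]],
    [-1, [2, 0, 0], [0, 0, 0]],
    [-1, [2, 0, 0], [0, 0, 0]],
  ],
)

```text
time: 32.95
eef_pos: [0.6405, 0.0493, 0.049]
ee_rot: [0.747, 0.665, -0.001, 0.002]
contact_force: [-2.4, -9.6, 9.0]
width: 0.0595
```

Request:
send_rows(
  steps=[
    [-1, [1, 0, 0], [0, 0, 0]],
    [-1, [2, 0, 0], [0, 0, 0]],
    [-1, [2, 0, 0], [0, 0, 0]],
    [-1, [2, 0, 0], [0, 0, 0]],
  ],
)

```text
time: 33.28
eef_pos: [0.6405, 0.0495, 0.049]
ee_rot: [0.747, 0.664, -0.002, 0.003]
contact_force: [-3.9, -14.6, 11.2]
width: 0.0596
```

```bash
python3 - <<'E'
from h import *
s=st();go(F(.5,28,.0490),83.46)
E
```

```text
t 33.28 pos [0.6405 0.0495 0.049 ] q [ 0.7475  0.6643 -0.0023  0.0025] F [ -3.9 -14.6  11.2] w 0.0596
shift [-2.6, -0.5, 0.0] turn [0.0007, 0.0068, -0.0035]
```

Request:
send_rows(
  steps=[
    [-1, [-2, 0, -1.5], [0, 0, 0]],
    [-1, [-3, 0, -2], [0, 0, 0]],
    [1, [-3, 0, -2], [0, 0, 0]],
    [1, [-3, 0, -2], [0, 0, 0]],
    [1, [-3, 0, -2], [0, 0, 0]],
    [1, [-3, 0, -2], [0, 0, 0]],
    [1, [-3, 0, -20], [0, 0, 0]],
    [1, [-3, 0, -60], [0, 0, 0]],
    [1, [-10, 0, -100], [0, 0, 0]],
    [1, [-10, 0, -140], [0, 0, 0]],
    [1, [-10, 0, -180], [0, 0, 0]],
    [1, [-10, 0, -180], [0, 0, 0]],
  ],
)

```text
time: 34.28
eef_pos: [0.6425, 0.047, 0.2372]
ee_rot: [0.746, 0.666, 0.006, 0.003]
contact_force: [1.1, 1.1, 0.3]
width: 0.092
```

Request:
send_rows(
  steps=[
    [1, [0, 0, 0], [0, 0, 0]],
    [1, [0, 0, 0], [0, 0, 0]],
  ],
)

```text
time: 34.45
eef_pos: [0.6386, 0.0453, 0.2279]
ee_rot: [0.746, 0.666, -0.0, 0.0]
contact_force: [-0.2, -0.0, -0.4]
width: 0.0919
```

```bash
python3 - <<'E'
from h import *
s=st();p=look('wrist','w16.png');W=wcloud(p,s);stack(W);blocks(W)
print('scene');blocks(cloud(look('scene')))
go([.500,.313,.12],95.8)
E
```

```text
t 34.45 pos [0.6386 0.0453 0.2279] q [ 7.461e-01  6.658e-01 -1.000e-04  0.000e+00] F [-0.2 -0.  -0.4] w 0.0919
blocks 4428 x [-30.   29.3] y [-61.4  98.8] rect [-0.2 18.5] [ 60.7 160.9] 0.05 z 49.5
anvil 949 x [-29.8  30. ] y [100.8 116.4] rect [1.000e-01 1.086e+02] [60.  15.7] 0.01 z 59.5
pad 453 x [-28.8  29. ] y [-66.7  20. ] rect [ -0.3 -23.5] [86.9 59.2] 89.99 z 49.3
block [ 620.1 -122.4] [69.7 13. ] long yaw -8.6 z 0.034 191
scene
block [500.5 313. ] [60.7 28.4] long yaw 6.4 z 0.0302 413
block [ 513.9 -346.4] [63.4 27. ] long yaw 67.0 z 0.0299 121
block [600.1 -78.8] [47.7 23. ] long yaw 41.7 z 0.0287 70
shift [250.7, -167.2, 106.8] turn [-0.0027, 0.0004, -0.2149]
```

View pics/w16.png

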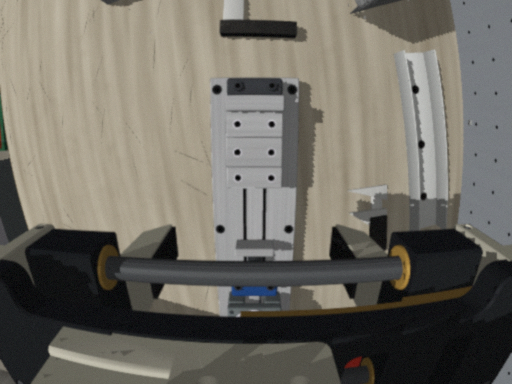

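Three blocks are up, flush and without visible gaps at (253,124), (253,152) and (253,178). Next is D.

Request:
send_rows(
  steps=[
    [1, [250, -167, 107], [0, 0, -0.215]],
    [1, [250, -167, 107], [0, 0, -0.215]],
    [1, [250, -167, 107], [0, 0, -0.215]],
    [1, [250, -167, 107], [0, 0, -0.215]],
    [1, [250, -167, 107], [0, 0, -0.215]],
    [1, [250, -167, 107], [0, 0, -0.215]],
    [1, [250, -167, 107], [0, 0, -0.215]],
    [1, [250, -167, 107], [0, 0, -0.215]],
    [1, [250, -167, 107], [0, 0, -0.215]],
    [1, [250, -167, 107], [0, 0, -0.215]],
    [1, [250, -167, 107], [0, 0, -0.215]],
    [1, [250, -167, 107], [0, 0, -0.215]],
  ],
)

```text
time: 35.55
eef_pos: [0.5022, 0.3109, 0.1207]
ee_rot: [0.671, 0.741, -0.001, 0.0]
contact_force: [0.5, -0.9, 0.1]
width: 0.0914
```

```bash
python3 - <<'E'
from h import *
s=st();p=look('wrist','w17.png');W=wcloud(p,s);blocks(W)
go([.500,.313,.027],95.8)
E
```

```text
t 35.55 pos [0.5022 0.3109 0.1207] q [ 6.713e-01  7.412e-01 -5.000e-04  3.000e-04] F [ 0.5 -0.9  0.1] w 0.0914
block [499.6 313.9] [60.5 28.3] long yaw 6.3 z 0.0294 2540
shift [2.5, -2.2, 93.9] turn [-0.0001, 0.0009, -0.0027]
```

View pics/w17.png

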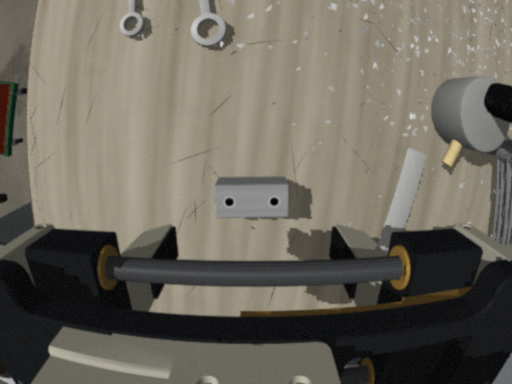

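Request:
send_rows(
  steps=[
    [1, [2.5, -2, 35], [0, 0, -0.004]],
    [1, [2.5, -2, 65], [0, 0, -0.004]],
    [1, [2.5, -2, 85], [0, 0, -0.004]],
    [1, [2.5, -2, 93], [0, 0, -0.004]],
    [1, [2.5, -2, 93], [0, 0, -0.004]],
    [-1, [2.5, -2, 93], [0, 0, -0.004]],
    [-1, [2.5, -2, 93], [0, 0, -0.004]],
    [-1, [2.5, -2, 93], [0, 0, -0.004]],
    [-1, [2.5, -2, 93], [0, 0, -0.004]],
    [-1, [2.5, -2, 93], [0, 0, -0.004]],
    [-1, [2.5, -2, 93], [0, 0, -0.004]],
    [-1, [2.5, -2, 93], [0, 0, -0.004]],
  ],
)

```text
time: 36.6
eef_pos: [0.4998, 0.3149, 0.029]
ee_rot: [0.669, 0.743, 0.001, 0.0]
contact_force: [-0.5, -2.0, 5.9]
width: 0.0595
```

Request:
send_rows(
  steps=[
    [-1, [0, 0, 0], [0, 0, 0]],
    [-1, [0, 0, 0], [0, 0, 0]],
    [-1, [0, 0, 0], [0, 0, 0]],
    [-1, [0, 0, -30], [0, 0, 0]],
    [-1, [0, 0, -70], [0, 0, 0]],
    [-1, [0, 0, -95], [0, 0, 0]],
    [-1, [0, 0, -95], [0, 0, 0]],
    [-1, [0, 0, -95], [0, 0, 0]],
  ],
)

```text
time: 37.27
eef_pos: [0.4996, 0.3149, 0.1241]
ee_rot: [0.669, 0.743, 0.001, 0.0]
contact_force: [-0.8, -0.3, -5.7]
width: 0.0595
```

```bash
python3 - <<'E'
from h import *
s=st();go(F(.5,-6,.120),83.46)
E
```

```text
t 37.27 pos [0.4996 0.3149 0.1241] q [6.691e-01 7.431e-01 1.000e-03 4.000e-04] F [-0.8 -0.3 -5.7] w 0.0595
shift [-314.3, 103.8, 4.1] turn [0.0019, -0.0009, 0.2188]
```

Request:
send_rows(
  steps=[
    [-1, [-314, 104, 4], [0, 0, 0.219]],
    [-1, [-314, 104, 4], [0, 0, 0.219]],
    [-1, [-314, 104, 4], [0, 0, 0.219]],
    [-1, [-314, 104, 4], [0, 0, 0.219]],
    [-1, [-314, 104, 4], [0, 0, 0.219]],
    [-1, [-314, 104, 4], [0, 0, 0.219]],
    [-1, [-314, 104, 4], [0, 0, 0.219]],
    [-1, [-314, 104, 4], [0, 0, 0.219]],
    [-1, [-314, 104, 4], [0, 0, 0.219]],
    [-1, [-314, 104, 4], [0, 0, 0.219]],
    [-1, [-314, 104, 4], [0, 0, 0.219]],
    [-1, [-314, 104, 4], [0, 0, 0.219]],
  ],
)

```text
time: 38.27
eef_pos: [0.6342, 0.015, 0.118]
ee_rot: [0.746, 0.666, -0.001, -0.001]
contact_force: [-0.0, 0.3, -3.4]
width: 0.0598
```

Request:
send_rows(
  steps=[
    [-1, [0, 0, 0], [0, 0, 0]],
    [-1, [0, 0, 0], [0, 0, 0]],
    [-1, [0, 0, 0], [0, 0, 0]],
    [-1, [0, 0, 0], [0, 0, 0]],
  ],
)

```text
time: 38.6
eef_pos: [0.6354, 0.0139, 0.1193]
ee_rot: [0.746, 0.666, 0.0, 0.0]
contact_force: [0.9, -0.2, -3.6]
width: 0.0597
```

```bash
python3 - <<'E'
from h import *
s=st();go(F(.5,-6,.0490),83.46);p=look('wrist','w18.png')
E
```

```text
t 38.6 pos [0.6354 0.0139 0.1193] q [7.459e-01 6.660e-01 0.000e+00 1.000e-04] F [ 0.9 -0.2 -3.6] w 0.0597
shift [-0.7, 0.4, 70.3] turn [0.0001, 0.0001, 0.0011]
```

View pics/w18.png

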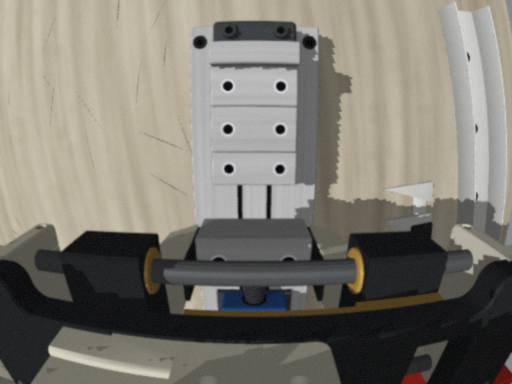

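Request:
send_rows(
  steps=[
    [-1, [0, 0, 30], [0, 0, 0]],
    [-1, [0, 0, 50], [0, 0, 0]],
    [-1, [0, 0, 63], [0, 0, 0]],
    [-1, [0, 0, 67], [0, 0, 0]],
    [-1, [0, 0, 70], [0, 0, 0]],
    [-1, [0, 0, 71], [0, 0, 0]],
    [-1, [0, 0, 72], [0, 0, 0]],
    [-1, [0, 0, 72], [0, 0, 0]],
    [-1, [0, 0, 72], [0, 0, 0]],
  ],
)

```text
time: 39.4
eef_pos: [0.6358, 0.0135, 0.049]
ee_rot: [0.746, 0.666, 0.0, 0.0]
contact_force: [-6.1, -1.0, 2.6]
width: 0.0596
```

```bash
python3 - <<'E'
from h import *
s=st();go(F(.5,2,.0490),83.46)
E
```

```text
t 39.4 pos [0.6358 0.0135 0.049 ] q [7.463e-01 6.656e-01 3.000e-04 4.000e-04] F [-6.1 -1.   2.6] w 0.0596
shift [7.7, -0.0, 0.0] turn [0.0011, 0.0001, 0.0]
```

Request:
send_rows(
  steps=[
    [-1, [2, 0, 0], [0, 0, 0]],
    [-1, [4, 0, 0], [0, 0, 0]],
    [-1, [6, 0, 0], [0, 0, 0]],
    [-1, [7, 0, 0], [0, 0, 0]],
    [-1, [8, 0, 0], [0, 0, 0]],
    [-1, [9, 0, 0], [0, 0, 0]],
    [-1, [10, 0, 0], [0, 0, 0]],
    [-1, [11, 0, 0], [0, 0, 0]],
    [-1, [12, 0, 0], [0, 0, 0]],
    [-1, [12, 0, 0], [0, 0, 0]],
  ],
)

```text
time: 40.23
eef_pos: [0.6384, 0.0229, 0.049]
ee_rot: [0.747, 0.665, 0.0, 0.002]
contact_force: [-1.1, -8.0, 6.8]
width: 0.0596
```

Request:
send_rows(
  steps=[
    [-1, [1, 0, 0], [0, 0, 0]],
    [-1, [2, 0, 0], [0, 0, 0]],
    [-1, [2, 0, 0], [0, 0, 0]],
    [-1, [2, 0, 0], [0, 0, 0]],
  ],
)

```text
time: 40.57
eef_pos: [0.6384, 0.023, 0.049]
ee_rot: [0.747, 0.664, -0.001, 0.003]
contact_force: [-3.3, -13.2, 8.7]
width: 0.0598
```

Request:
send_rows(
  steps=[
    [-1, [1, 0, 0], [0, 0, 0]],
    [-1, [2, 0, 0], [0, 0, 0]],
    [-1, [2, 0, 0], [0, 0, 0]],
    [-1, [2, 0, 0], [0, 0, 0]],
  ],
)

```text
time: 40.9
eef_pos: [0.6385, 0.0232, 0.049]
ee_rot: [0.748, 0.664, -0.002, 0.003]
contact_force: [-3.6, -17.0, 11.6]
width: 0.0596
```

```bash
python3 - <<'E'
from h import *
s=st();go(F(.5,2,.0490),83.46)
E
```

```text
t 40.9 pos [0.6385 0.0232 0.049 ] q [ 0.7477  0.664  -0.0017  0.0032] F [ -3.6 -17.   11.6] w 0.0596
shift [-2.3, -1.6, 0.0] turn [0.0025, 0.0069, -0.0043]
```

Request:
send_rows(
  steps=[
    [-1, [-4, -0.5, -2], [0, 0, 0]],
    [-1, [-4, -1.5, -2], [0, 0, 0]],
    [-1, [-4, -2.5, -2], [0, 0, 0]],
    [-1, [-4, -3, -2], [0, 0, 0]],
    [-1, [-2, -3, -2], [0, 0, 0]],
    [-1, [0, -2, -2], [0, 0, 0]],
    [-1, [0, -2, -2], [0, 0, 0]],
  ],
)

```text
time: 41.48
eef_pos: [0.6359, 0.0236, 0.05]
ee_rot: [0.748, 0.664, -0.002, 0.003]
contact_force: [-3.2, -17.6, 7.3]
width: 0.0595
```

```bash
python3 - <<'E'
from h import *
s=st();go(F(.5,2,.0490),83.46);p=look('wrist','w19.png')
E
```

```text
t 41.48 pos [0.6359 0.0236 0.05  ] q [ 0.7476  0.6641 -0.0024  0.0027] F [ -3.2 -17.6   7.3] w 0.0595
shift [-2.3, 1.1, 1.0] turn [0.0009, 0.0072, -0.004]
```

View pics/w19.png

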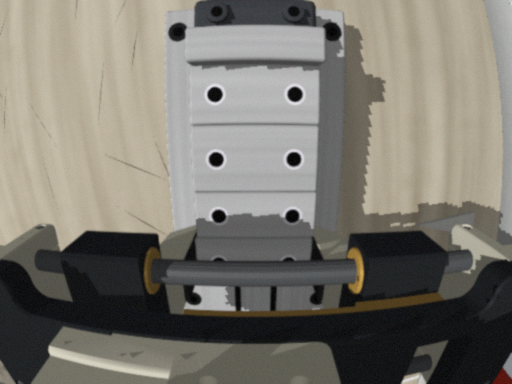

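Request:
send_rows(
  steps=[
    [-1, [-4, 0, 1], [0, 0, 0]],
    [-1, [-4, 0, 3], [0, 0, 0]],
    [-1, [-4, 0, 3], [0, 0, 0]],
    [-1, [0, 0, 3], [0, 0, 0]],
    [-1, [0, 0, 3], [0, 0, 0]],
  ],
)

```text
time: 41.95
eef_pos: [0.6358, 0.0236, 0.049]
ee_rot: [0.747, 0.664, -0.003, 0.003]
contact_force: [-11.5, -19.3, 27.7]
width: 0.0597
```

Request:
send_rows(
  steps=[
    [-1, [-2, 0, 0], [0, 0, 0]],
    [-1, [-4, 0, -1], [0, 0, 0]],
    [1, [-4, 0, -1], [0, 0, 0]],
    [1, [-4, 0, -1], [0, 0, 0]],
    [1, [-4, 0, -1], [0, 0, 0]],
    [1, [-4, 0, -1], [0, 0, 0]],
    [1, [-3, 0, -20], [0, 0, 0]],
    [1, [-3, 0, -60], [0, 0, 0]],
    [1, [-10, 0, -100], [0, 0, 0]],
    [1, [-10, 0, -140], [0, 0, 0]],
    [1, [-10, 0, -180], [0, 0, 0]],
    [1, [-10, 0, -180], [0, 0, 0]],
  ],
)

```text
time: 42.95
eef_pos: [0.6379, 0.0215, 0.2349]
ee_rot: [0.746, 0.666, 0.005, 0.003]
contact_force: [1.9, 0.8, 0.9]
width: 0.0919
```

Request:
send_rows(
  steps=[
    [1, [0, 0, 0], [0, 0, 0]],
    [1, [0, 0, 0], [0, 0, 0]],
  ],
)

```text
time: 43.12
eef_pos: [0.6339, 0.0199, 0.2257]
ee_rot: [0.746, 0.666, -0.0, -0.0]
contact_force: [0.5, -0.6, 0.1]
width: 0.0917
```

```bash
cat >> h.py <<'E'
def holes(W,p): pass
def rows(W):
    P=W.reshape(-1,3);f=np.stack([(P[:,:2]@AX-.6296)*1000,(P[:,:2]@AY-.0915)*1000,P[:,2]*1000],-1)
    f=f[(abs(f[:,0])<40)&(f[:,2]>46)&(f[:,2]<53)]
    for lo in range(-48,100,8):
        t=f[(f[:,1]>=lo)&(f[:,1]<lo+8)]
        if len(t)>40:print(lo,len(t),'x',np.round(np.percentile(t[:,0],[1,99]),1),'mid',round(np.percentile(t[:,0],[1,99]).mean(),1),'z',round(np.median(t[:,2]),1))
E
python3 - <<'E'
from h import *
s=st();p=look('wrist','w20.png');W=wcloud(p,s);stack(W);rows(W);blocks(W)
print('scene');blocks(cloud(look('scene')))
go([.512,-.344,.17],155)
E
```

```text
t 43.12 pos [0.6339 0.0199 0.2257] q [ 7.461e-01  6.659e-01 -1.000e-04 -1.000e-04] F [ 0.5 -0.6  0.1] w 0.0917
blocks 5967 x [-30.4  29.1] y [-61.2  98.3] rect [-0.6 18.3] [160.7  61.4] 89.92 z 49.5
anvil 937 x [-30.2  29.8] y [100.5 116.3] rect [ -0.2 108.5] [60.4 15.9] 0.17 z 59.4
pad 1879 x [-31.1  28.4] y [-67.1  19.9] rect [ -0.6 -23.8] [61.5 87.5] 0.02 z 49.4
-16 110 x [-30.3  28.4] mid -0.9 z 49.3
-8 385 x [-30.3  28.3] mid -1.0 z 49.4
0 400 x [-31.3  28. ] mid -1.6 z 49.4
8 428 x [-31.   27.9] mid -1.6 z 49.4
16 397 x [-29.8  29.8] mid 0.0 z 49.3
24 448 x [-29.7  29.7] mid -0.0 z 49.6
32 402 x [-29.6  28.6] mid -0.5 z 49.6
40 448 x [-30.1  28.3] mid -0.9 z 49.4
48 399 x [-30.5  28.2] mid -1.1 z 49.4
56 460 x [-30.3  29.1] mid -0.6 z 49.6
64 428 x [-29.2  29. ] mid -0.1 z 49.4
72 424 x [-29.1  29. ] mid -0.1 z 49.4
80 454 x [-29.1  28.9] mid -0.1 z 49.6
88 411 x [-30.1  29. ] mid -0.6 z 49.4
96 276 x [-30.  28.] mid -1.0 z 49.3
scene
block [ 514.1 -344.7] [61.8 28. ] long yaw 66.9 z 0.0306 119
block [ 585.6 -142.6] [64.1 17.6] long yaw 67.7 z 0.0308 69
block [604.4 -81.3] [37.7 35. ] long yaw 8.8 z 0.0278 66
block [ 629.5 -374.8] [68.  18.8] long yaw 46.8 z 0.0299 61
block [ 661.8 -534.6] [68.7 34. ] long yaw 36.6 z 0.0273 93
shift [-374.9, -79.2, 54.9] turn [-0.0027, -0.0013, -1.2482]
```

View pics/w20.png

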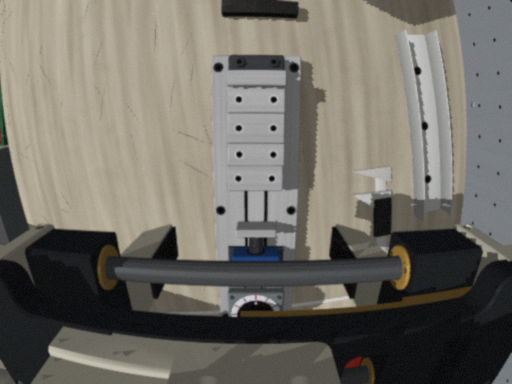

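Four blocks are up and flush within 1.6 mm. The last one, E, is on the bench at (512,-344) mm.

Request:
send_rows(
  steps=[
    [1, [-375, -79, 55], [0, 0, -1.248]],
    [1, [-375, -79, 55], [0, 0, -1.248]],
    [1, [-375, -79, 55], [0, 0, -1.248]],
    [1, [-375, -79, 55], [0, 0, -1.248]],
    [1, [-375, -79, 55], [0, 0, -1.248]],
    [1, [-375, -79, 55], [0, 0, -1.248]],
    [1, [-375, -79, 55], [0, 0, -1.248]],
    [1, [-375, -79, 55], [0, 0, -1.248]],
    [1, [-375, -79, 55], [0, 0, -1.248]],
    [1, [-375, -79, 55], [0, 0, -1.248]],
    [1, [-375, -79, 55], [0, 0, -1.248]],
    [1, [-375, -79, 55], [0, 0, -1.248]],
  ],
)

```text
time: 44.22
eef_pos: [0.5118, -0.3445, 0.1693]
ee_rot: [0.219, 0.976, 0.001, -0.001]
contact_force: [1.1, 1.4, -0.8]
width: 0.0919
```

```bash
python3 - <<'E'
from h import *
s=st();print(np.round(s['joints'],2));p=look('wrist','w21.png');W=wcloud(p,s);blocks(W)
go([.512,-.344,.028],155)
E
```

```text
t 44.22 pos [ 0.5118 -0.3445  0.1693] q [ 0.2185  0.9758  0.0011 -0.0013] F [ 1.1  1.4 -0.8] w 0.0919
[ 1.02  0.63 -0.8   1.64  0.49  1.09  1.22]
block [ 512. -345.] [59.8 24.1] long yaw 65.1 z 0.0293 1535
shift [0.0, -1.6, 142.1] turn [0.0018, -0.0019, -0.0027]
```

View pics/w21.png

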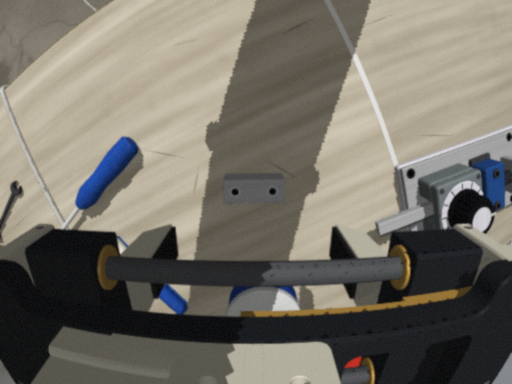

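Request:
send_rows(
  steps=[
    [1, [0, -1, 40], [0, 0, 0]],
    [1, [0, -1, 80], [0, 0, 0]],
    [1, [0, -1, 115], [0, 0, 0]],
    [1, [0, -1, 133], [0, 0, 0]],
    [1, [0, -1, 141], [0, 0, 0]],
    [1, [0, -1, 141], [0, 0, 0]],
    [-1, [0, -1, 141], [0, 0, 0]],
    [-1, [0, -1, 141], [0, 0, 0]],
    [-1, [0, -1, 141], [0, 0, 0]],
    [-1, [0, -1, 141], [0, 0, 0]],
    [-1, [0, -1, 141], [0, 0, 0]],
    [-1, [0, -1, 141], [0, 0, 0]],
  ],
)

```text
time: 45.27
eef_pos: [0.513, -0.3452, 0.0311]
ee_rot: [0.217, 0.976, -0.0, 0.001]
contact_force: [-1.2, 0.5, 4.5]
width: 0.0596
```

Request:
send_rows(
  steps=[
    [-1, [0, 0, 0], [0, 0, 0]],
    [-1, [0, 0, 0], [0, 0, 0]],
    [-1, [0, 0, 0], [0, 0, 0]],
    [-1, [0, 0, 0], [0, 0, 0]],
    [-1, [0, 0, -30], [0, 0, 0]],
    [-1, [0, 0, -70], [0, 0, 0]],
    [-1, [0, 0, -110], [0, 0, 0]],
    [-1, [0, 0, -140], [0, 0, 0]],
    [-1, [0, 0, -140], [0, 0, 0]],
    [-1, [0, 0, -140], [0, 0, 0]],
  ],
)

```text
time: 46.1
eef_pos: [0.5131, -0.3454, 0.1716]
ee_rot: [0.217, 0.976, -0.001, 0.001]
contact_force: [-0.3, -0.6, -4.9]
width: 0.0599
```

```bash
python3 - <<'E'
from h import *
s=st();go(F(0,-31,.165),83.46)
E
```

```text
t 46.1 pos [ 0.5131 -0.3454  0.1716] q [ 2.169e-01  9.762e-01 -7.000e-04  1.300e-03] F [-0.3 -0.6 -4.9] w 0.0599
shift [33.3, 352.9, 6.3] turn [0.0011, 0.0029, 1.2476]
```

Request:
send_rows(
  steps=[
    [-1, [33, 353, 6], [0, 0, 1.248]],
    [-1, [33, 353, 6], [0, 0, 1.248]],
    [-1, [33, 353, 6], [0, 0, 1.248]],
    [-1, [33, 353, 6], [0, 0, 1.248]],
    [-1, [33, 353, 6], [0, 0, 1.248]],
    [-1, [33, 353, 6], [0, 0, 1.248]],
    [-1, [33, 353, 6], [0, 0, 1.248]],
    [-1, [33, 353, 6], [0, 0, 1.248]],
    [-1, [33, 353, 6], [0, 0, 1.248]],
    [-1, [33, 353, 6], [0, 0, 1.248]],
    [-1, [33, 353, 6], [0, 0, 1.248]],
    [-1, [33, 353, 6], [0, 0, 1.248]],
  ],
)

```text
time: 47.1
eef_pos: [0.6308, -0.012, 0.1621]
ee_rot: [0.745, 0.667, -0.002, -0.001]
contact_force: [-0.2, -0.6, -3.4]
width: 0.0596
```

Request:
send_rows(
  steps=[
    [-1, [0, 0, 0], [0, 0, 0]],
    [-1, [0, 0, 0], [0, 0, 0]],
    [-1, [0, 0, 0], [0, 0, 0]],
    [-1, [0, 0, 0], [0, 0, 0]],
  ],
)

```text
time: 47.43
eef_pos: [0.6319, -0.0122, 0.1641]
ee_rot: [0.746, 0.666, -0.0, -0.0]
contact_force: [0.9, 0.8, -3.1]
width: 0.0599
```

```bash
python3 - <<'E'
from h import *
s=st();go(F(0,-31,.051),83.46);p=look('wrist','w22.png')
E
```

```text
t 47.43 pos [ 0.6319 -0.0122  0.1641] q [ 7.464e-01  6.655e-01 -1.000e-04 -0.000e+00] F [ 0.9  0.8 -3.1] w 0.0599
shift [0.7, 0.4, 113.1] turn [-0.0002, 0.0002, -0.0003]
```

View pics/w22.png

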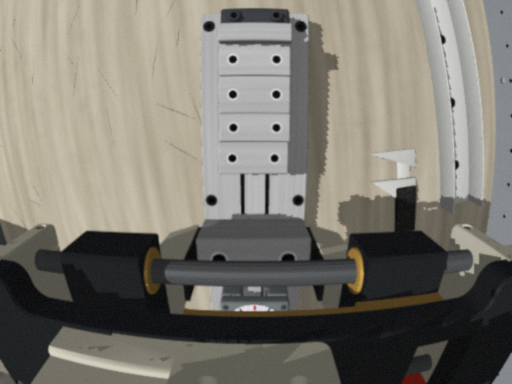

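Request:
send_rows(
  steps=[
    [-1, [0, 0, 35], [0, 0, 0]],
    [-1, [0, 0, 70], [0, 0, 0]],
    [-1, [0, 0, 95], [0, 0, 0]],
    [-1, [0, 0, 106], [0, 0, 0]],
    [-1, [0, 0, 110], [0, 0, 0]],
    [-1, [0, 0, 112], [0, 0, 0]],
    [-1, [0, 0, 114], [0, 0, 0]],
    [-1, [0, 0, 114], [0, 0, 0]],
    [-1, [0, 0, 114], [0, 0, 0]],
  ],
)

```text
time: 48.23
eef_pos: [0.633, -0.0111, 0.0516]
ee_rot: [0.746, 0.666, 0.001, 0.001]
contact_force: [0.3, 0.9, -2.5]
width: 0.0594
```

```bash
python3 - <<'E'
from h import *
s=st();go(F(0,-24,.051),83.46)
E
```

```text
t 48.23 pos [ 0.633  -0.0111  0.0516] q [7.463e-01 6.656e-01 8.000e-04 7.000e-04] F [ 0.3  0.9 -2.5] w 0.0594
shift [6.4, -0.5, 0.6] turn [0.0022, -0.0003, 0.0]
```

Request:
send_rows(
  steps=[
    [-1, [0, -0.5, 1], [0, 0, 0]],
    [-1, [2, -0.5, 1.5], [0, 0, 0]],
    [-1, [4, -0.5, 1.5], [0, 0, 0]],
    [-1, [5, -0.5, 1.5], [0, 0, 0]],
    [-1, [6, -0.5, 1.5], [0, 0, 0]],
    [-1, [7, -0.5, 1.5], [0, 0, 0]],
    [-1, [8, -0.5, 1.5], [0, 0, 0]],
    [-1, [9, -0.5, 1.5], [0, 0, 0]],
    [-1, [10, -0.5, 1.5], [0, 0, 0]],
    [-1, [11, -0.5, 1.5], [0, 0, 0]],
    [-1, [11, -0.5, 1.5], [0, 0, 0]],
  ],
)

```text
time: 49.15
eef_pos: [0.6344, -0.0036, 0.0511]
ee_rot: [0.747, 0.665, -0.0, 0.003]
contact_force: [-0.6, -9.7, 10.4]
width: 0.0595
```

Request:
send_rows(
  steps=[
    [-1, [1, 0, 0], [0, 0, 0]],
    [-1, [2, 0, 0], [0, 0, 0]],
    [-1, [2, 0, 0], [0, 0, 0]],
    [-1, [2, 0, 0], [0, 0, 0]],
  ],
)

```text
time: 49.48
eef_pos: [0.6344, -0.0036, 0.0511]
ee_rot: [0.748, 0.664, -0.001, 0.003]
contact_force: [-2.4, -13.4, 13.0]
width: 0.0595
```

Request:
send_rows(
  steps=[
    [-1, [1, 0, 0], [0, 0, 0]],
    [-1, [2, 0, 0], [0, 0, 0]],
    [-1, [2, 0, 0], [0, 0, 0]],
    [-1, [2, 0, 0], [0, 0, 0]],
  ],
)

```text
time: 49.82
eef_pos: [0.6345, -0.0034, 0.0511]
ee_rot: [0.748, 0.664, -0.002, 0.004]
contact_force: [-5.0, -18.2, 15.9]
width: 0.0595
```

```bash
python3 - <<'E'
from h import *
s=st();go(F(0,-24,.051),83.46)
E
```

```text
t 49.82 pos [ 0.6345 -0.0034  0.0511] q [ 0.748   0.6637 -0.002   0.0039] F [ -5.  -18.2  15.9] w 0.0595
shift [-1.4, -1.1, 0.1] turn [0.0032, 0.0082, -0.0052]
```

Request:
send_rows(
  steps=[
    [-1, [-2, 0, -1], [0, 0, 0]],
    [-1, [-4, 0, -2], [0, 0, 0]],
    [1, [-4, 0, -2], [0, 0, 0]],
    [1, [-4, 0, -2], [0, 0, 0]],
    [1, [-4, 0, -2], [0, 0, 0]],
    [1, [-4, 0, -2], [0, 0, 0]],
    [1, [-4, 0, -20], [0, 0, 0]],
    [1, [-4, 0, -60], [0, 0, 0]],
    [1, [-4, 0, -100], [0, 0, 0]],
    [1, [10, 0, -140], [0, 0, 0]],
    [1, [30, 0, -180], [0, 0, 0]],
    [1, [30, 0, -180], [0, 0, 0]],
  ],
)

```text
time: 50.82
eef_pos: [0.6396, 0.0396, 0.237]
ee_rot: [0.745, 0.667, 0.006, 0.002]
contact_force: [0.7, 0.9, 1.4]
width: 0.0916
```

Request:
send_rows(
  steps=[
    [1, [0, 0, 0], [0, 0, 0]],
    [1, [0, 0, 0], [0, 0, 0]],
  ],
)

```text
time: 50.98
eef_pos: [0.6365, 0.0339, 0.2285]
ee_rot: [0.746, 0.666, -0.0, 0.0]
contact_force: [0.2, -0.7, -0.9]
width: 0.0918
```

```bash
python3 - <<'E'
from h import *
s=st();p=look('wrist','w23.png');W=wcloud(p,s);rows(W)
go(F(0,-171,.18),24)
f=p['frame'];cv2.imwrite('pics/w23c.png',cv2.resize(f[30:260,190:320],None,fx=2.6,fy=2.6,interpolation=cv2.INTER_CUBIC))
# hole centres -> fixture
g=cv2.cvtColor(f,cv2.COLOR_BGR2GRAY)
n,l,stt,c=cv2.connectedComponentsWithStats((g<45).astype(np.uint8))
for k in range(1,n):
    if 10<stt[k,4]<90:
        X=wray(p,s,c[k],.05)[0];a=(X[:2]@AX-.6296)*1000;b=(X[:2]@AY-.0915)*1000
        if abs(a)<30 and -60<b<100: print('hole',np.round([a,b],1))
E
```

```text
t 50.98 pos [0.6365 0.0339 0.2285] q [ 7.459e-01  6.660e-01 -1.000e-04  2.000e-04] F [ 0.2 -0.7 -0.9] w 0.0918
-40 105 x [-29.5  29.7] mid 0.1 z 49.4
-32 362 x [-29.3  29.5] mid 0.1 z 49.4
-24 359 x [-29.1  29.3] mid 0.1 z 49.4
-16 351 x [-30.   28.5] mid -0.7 z 49.3
-8 377 x [-31.   27.8] mid -1.6 z 49.5
0 390 x [-30.7  28.6] mid -1.0 z 49.5
8 395 x [-30.6  28.4] mid -1.1 z 49.4
16 398 x [-29.3  29.3] mid -0.0 z 49.3
24 388 x [-29.1  29.1] mid 0.0 z 49.5
32 414 x [-30.  29.] mid -0.5 z 49.5
40 426 x [-29.9  28.9] mid -0.5 z 49.6
48 395 x [-29.8  28.7] mid -0.6 z 49.6
56 447 x [-29.7  28.5] mid -0.6 z 49.6
64 394 x [-29.6  28.5] mid -0.6 z 49.4
72 453 x [-29.6  28.5] mid -0.6 z 49.4
80 397 x [-29.5  29.3] mid -0.1 z 49.4
88 453 x [-29.4  29.1] mid -0.1 z 49.5
96 227 x [-29.4  28.8] mid -0.3 z 49.4
shift [-184.7, 1.6, 47.6] turn [-0.0011, 0.0019, 1.0378]
hole [-18.3  86.5]
hole [17.8 86.6]
hole [-18.3  56.7]
hole [17.4 56.7]
hole [-18.1  28.5]
hole [17.7 28.6]
hole [16.7  2.4]
hole [-18.4 -23.6]
hole [ 17.5 -23.7]
```

View pics/w23c.png

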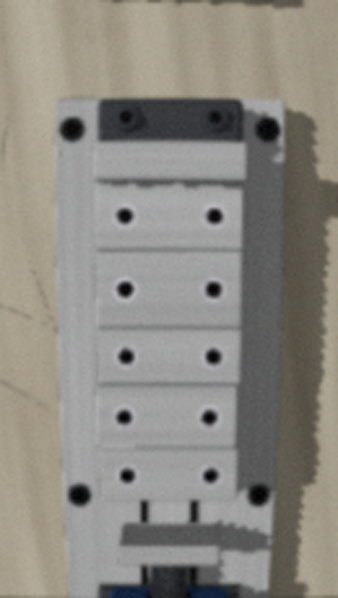

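The hole spacings of 29.9, 28.1, 26.2 and 26.0 mm match full contact (30, 28, 26, 26). All blocks are flush within about 1 mm and the pad is clear. The stack is 136 mm, so the first bearing click should be 6 and the final click 9. On to the knob.

Request:
send_rows(
  steps=[
    [1, [-184.7, 1.6, 40], [0, 0, -1.3]],
    [1, [-184.7, 1.6, 40], [0, 0, -1.3]],
    [1, [-184.7, 1.6, 40], [0, 0, -1.3]],
    [1, [-184.7, 1.6, 40], [0, 0, -1.3]],
    [1, [-184.7, 1.6, 40], [0, 0, -1.3]],
    [1, [-184.7, 1.6, 40], [0, 0, -1.3]],
    [1, [-184.7, 1.6, 40], [0, 0, -1.3]],
    [1, [-184.7, 1.6, 40], [0, 0, -1.3]],
    [1, [-184.7, 1.6, 40], [0, 0, -1.3]],
    [1, [-184.7, 1.6, 40], [0, 0, -1.3]],
    [1, [-184.7, 1.6, 40], [0, 0, -1.3]],
    [1, [-184.7, 1.6, 40], [0, 0, -1.3]],
  ],
)

```text
time: 52.03
eef_pos: [0.616, -0.151, 0.1864]
ee_rot: [0.19, 0.982, 0.0, -0.002]
contact_force: [-0.1, 0.3, -0.3]
width: 0.0919
```

```bash
python3 - <<'E'
from h import *
s=st();p=look('wrist','w24.png');W=wcloud(p,s);go(F(0,-171,.095),174)
kn=W[(W[...,2]>.088)&(W[...,2]<.1)&(abs(W[...,0]-.617)<.04)&(abs(W[...,1]+.15)<.04)]
print(len(kn),cv2.minEnclosingCircle((kn[:,:2]*1000).astype(np.float32)),F(0,-171,0)[:2])
E
```

```text
t 52.03 pos [ 0.616  -0.151   0.1864] q [ 1.905e-01  9.817e-01  1.000e-04 -1.800e-03] F [-0.1  0.3 -0.3] w 0.0919
shift [-0.5, 0.3, 91.7] turn [0.0001, -0.0031, -0.2822]
1977 ((616.2410888671875, -149.98863220214844), 22.055452346801758) [np.float64(0.6164481321373713), np.float64(-0.15069210458529714)]
```

View pics/w24.png

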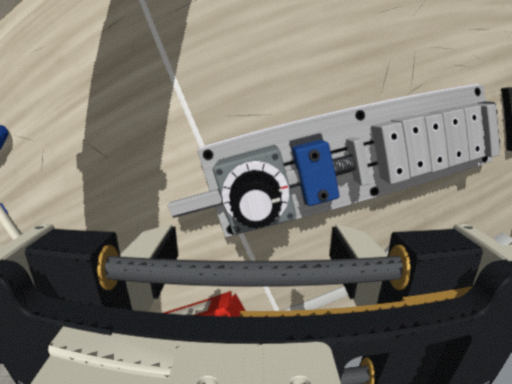

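Request:
send_rows(
  steps=[
    [1, [-0.5, 0, 30], [0, 0, -0.12]],
    [1, [-0.5, 0, 55], [0, 0, -0.24]],
    [1, [-0.5, 0, 80], [0, 0, -0.28]],
    [1, [-0.5, 0, 91.5], [0, 0, -0.28]],
    [1, [-0.5, 0, 91.5], [0, 0, -0.28]],
    [-1, [-0.5, 0, 91.5], [0, 0, -0.28]],
    [-1, [-0.5, 0, 91.5], [0, 0, -0.28]],
    [-1, [-0.5, 0, 91.5], [0, 0, -0.28]],
    [-1, [-0.5, 0, 91.5], [0, 0, -0.28]],
    [-1, [-0.5, 0, 91.5], [0, 0, -0.28]],
    [-1, [-0.5, 0, 91.5], [0, 0, -0.28]],
    [-1, [-0.5, 0, 91.5], [0, 0, -0.28]],
  ],
  grip_force=40,
)

```text
time: 53.08
eef_pos: [0.6179, -0.1503, 0.0976]
ee_rot: [0.053, 0.999, -0.0, 0.0]
contact_force: [-0.1, -0.6, -0.5]
width: 0.0501
```

Request:
send_rows(
  steps=[
    [-1, [0, 0, 0], [0, 0, 0]],
    [-1, [0, 0, 0], [0, 0, 0]],
    [-1, [0, 0, 0], [0, 0, 0]],
    [-1, [0, 0, 0], [0, 0, 0]],
    [-1, [0, 0, 0], [0, 0, 0]],
    [-1, [0, 0, 0], [0, 0, 0]],
  ],
)

```text
time: 53.58
eef_pos: [0.6178, -0.1499, 0.0974]
ee_rot: [0.052, 0.999, 0.0, 0.0]
contact_force: [-1.2, 2.4, 2.5]
width: 0.0402
```

Request:
send_rows(
  steps=[
    [-1, [0, 0, 0], [0, 0, 0.11]],
    [-1, [0, 0, 0], [0, 0, 0.22]],
    [-1, [0, 0, 0], [0, 0, 0.33]],
    [-1, [0, 0, 0], [0, 0, 0.44]],
    [-1, [0, 0, 0], [0, 0, 0.55]],
    [-1, [0, 0, 0], [0, 0, 0.66]],
    [-1, [0, 0, 0], [0, 0, 0.77]],
    [-1, [0, 0, 0], [0, 0, 0.88]],
    [-1, [0, 0, 0], [0, 0, 0.98]],
    [-1, [0, 0, 0], [0, 0, 1.047]],
    [-1, [0, 0, 0], [0, 0, 1.047]],
  ],
)

```text
time: 54.5
eef_pos: [0.6175, -0.1504, 0.0974]
ee_rot: [0.546, 0.838, -0.0, -0.0]
contact_force: [-2.6, 1.5, 3.1]
width: 0.0399
```

```bash
cat >> h.py <<'E'
def padpos(W):
    P=W.reshape(-1,3);f=np.stack([(P[:,:2]@AX-.6296)*1000,(P[:,:2]@AY-.0915)*1000,P[:,2]*1000],-1)
    t=f[(abs(f[:,0])<8)&(f[:,1]>-140)&(f[:,1]<-20)&(f[:,2]>45)&(f[:,2]<60)]
    h,e=np.histogram(t[:,1],np.arange(-140,-19,2));print('pad/jaw profile fy:n',[(int(a),int(b)) for a,b in zip(e,h) if b>3])
E
python3 - <<'E'
from h import *
s=st();p=look('wrist','w25.png');W=wcloud(p,s);padpos(W)
E
```

```text
t 54.5 pos [ 0.6175 -0.1504  0.0974] q [ 5.459e-01  8.378e-01 -4.000e-04 -0.000e+00] F [-2.6  1.5  3.1] w 0.0399
pad/jaw profile fy:n [(-140, 140), (-138, 5), (-118, 57), (-116, 79), (-114, 78), (-112, 81), (-110, 82), (-108, 79), (-106, 81), (-104, 80), (-102, 82), (-100, 83), (-98, 81), (-96, 81), (-94, 82), (-92, 80), (-90, 81), (-88, 77), (-86, 76), (-84, 25), (-60, 84), (-58, 83), (-56, 72), (-54, 75), (-52, 66), (-50, 8), (-38, 7), (-36, 108), (-34, 70), (-32, 64), (-30, 62), (-28, 66), (-26, 71), (-24, 61), (-22, 65)]
```

View pics/w25.png

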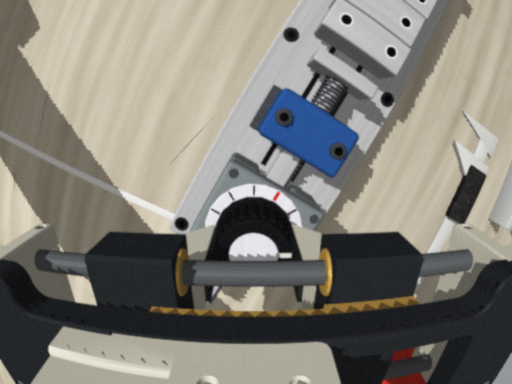

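The pad front is at fy -49.5, which is 2 clicks as expected. Three more clicks will leave it just short of bearing.

Request:
send_rows(
  steps=[
    [-1, [0, 0, 0], [0, 0, 0.11]],
    [-1, [0, 0, 0], [0, 0, 0.22]],
    [-1, [0, 0, 0], [0, 0, 0.33]],
    [-1, [0, 0, 0], [0, 0, 0.44]],
    [-1, [0, 0, 0], [0, 0, 0.55]],
    [-1, [0, 0, 0], [0, 0, 0.66]],
    [-1, [0, 0, 0], [0, 0, 0.77]],
    [-1, [0, 0, 0], [0, 0, 0.88]],
    [-1, [0, 0, 0], [0, 0, 0.98]],
    [-1, [0, 0, 0], [0, 0, 1.047]],
    [-1, [0, 0, 0], [0, 0, 1.047]],
  ],
)

```text
time: 55.47
eef_pos: [0.6169, -0.1503, 0.0973]
ee_rot: [0.891, 0.453, -0.001, -0.0]
contact_force: [-4.5, 0.8, 6.5]
width: 0.04
```

Request:
send_rows(
  steps=[
    [-1, [0, 0, 0], [0, 0, 0.11]],
    [-1, [0, 0, 0], [0, 0, 0.22]],
    [-1, [0, 0, 0], [0, 0, 0.33]],
    [-1, [0, 0, 0], [0, 0, 0.44]],
    [-1, [0, 0, 0], [0, 0, 0.524]],
    [-1, [0, 0, 0], [0, 0, 0.524]],
    [-1, [0, 0, 0], [0, 0, 0.524]],
  ],
)

```text
time: 56.05
eef_pos: [0.6167, -0.1501, 0.0973]
ee_rot: [0.978, 0.209, -0.001, -0.0]
contact_force: [-4.8, 1.3, 7.6]
width: 0.0402
```

```bash
python3 - <<'E'
from h import *
s=st();print(np.round(s['joints'],2));p=look('wrist','w26.png');W=wcloud(p,s);padpos(W)
E
```

```text
t 56.05 pos [ 0.6167 -0.1501  0.0973] q [ 9.779e-01  2.091e-01 -1.100e-03 -2.000e-04] F [-4.8  1.3  7.6] w 0.0402
[ 0.26  0.61 -0.15  1.69  0.12  0.85 -1.1 ]
pad/jaw profile fy:n [(-140, 75), (-106, 80), (-104, 75), (-102, 72), (-100, 69), (-98, 72), (-96, 70), (-94, 69), (-92, 71), (-90, 68), (-88, 65), (-86, 69), (-84, 69), (-82, 64), (-80, 69), (-78, 66), (-76, 59), (-74, 49), (-72, 4), (-48, 94), (-46, 56), (-44, 58), (-42, 58), (-40, 41), (-38, 16), (-36, 96), (-34, 54), (-32, 47), (-30, 62), (-28, 50), (-26, 50), (-24, 52), (-22, 45)]
```

View pics/w26.png

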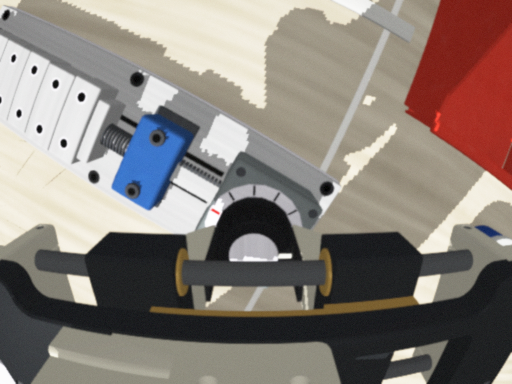

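The pad is about 2 mm clear at click 5. I'll open, turn back 120°, regrip and do the remaining 4 clicks.

Request:
send_rows(
  steps=[
    [1, [0, 0, 0], [0, 0, 0]],
    [1, [0, 0, 0], [0, 0, 0]],
    [1, [0, 0, 0], [0, 0, 0]],
    [1, [0, 0, 0], [0, 0, -0.12]],
    [1, [0, 0, 0], [0, 0, -0.24]],
    [1, [0, 0, 0], [0, 0, -0.36]],
    [1, [0, 0, 0], [0, 0, -0.48]],
    [1, [0, 0, 0], [0, 0, -0.6]],
    [1, [0, 0, 0], [0, 0, -0.72]],
    [1, [0, 0, 0], [0, 0, -0.84]],
    [1, [0, 0, 0], [0, 0, -0.96]],
    [1, [0, 0, 0], [0, 0, -1.047]],
  ],
)

```text
time: 57.1
eef_pos: [0.6178, -0.1507, 0.097]
ee_rot: [0.741, 0.672, -0.0, 0.0]
contact_force: [-0.5, -0.2, 0.4]
width: 0.0913
```

Request:
send_rows(
  steps=[
    [1, [0, 0, 0], [0, 0, -0.12]],
    [1, [0, 0, 0], [0, 0, -0.24]],
    [1, [0, 0, 0], [0, 0, -0.36]],
    [1, [0, 0, 0], [0, 0, -0.48]],
    [1, [0, 0, 0], [0, 0, -0.6]],
    [1, [0, 0, 0], [0, 0, -0.72]],
    [1, [0, 0, 0], [0, 0, -0.84]],
    [1, [0, 0, 0], [0, 0, -0.96]],
    [1, [0, 0, 0], [0, 0, -1.047]],
    [1, [0, 0, 0], [0, 0, -1.047]],
    [1, [0, 0, 0], [0, 0, -1.047]],
  ],
)

```text
time: 58.02
eef_pos: [0.6177, -0.1506, 0.0969]
ee_rot: [0.311, 0.951, 0.0, -0.0]
contact_force: [-0.1, -0.1, -0.1]
width: 0.0912
```

```bash
python3 - <<'E'
from h import *
s=st();go(F(0,-171,.097),144);p=look('wrist','w27.png');W=wcloud(p,s);padpos(W)
E
```

```text
t 58.02 pos [ 0.6177 -0.1506  0.0969] q [ 3.106e-01  9.505e-01  2.000e-04 -1.000e-04] F [-0.1 -0.1 -0.1] w 0.0912
shift [1.0, -0.8, -0.1] turn [0.0003, -0.0003, -0.0034]
pad/jaw profile fy:n [(-140, 62), (-106, 86), (-104, 77), (-102, 68), (-100, 70), (-98, 69), (-96, 73), (-94, 67), (-92, 72), (-90, 65), (-88, 71), (-86, 63), (-84, 73), (-82, 67), (-80, 63), (-78, 61), (-76, 63), (-74, 46), (-72, 4), (-48, 97), (-46, 54), (-44, 56), (-42, 53), (-40, 47), (-38, 15), (-36, 85), (-34, 57), (-32, 53), (-30, 49), (-28, 54), (-26, 40), (-24, 57), (-22, 48)]
```

View pics/w27.png

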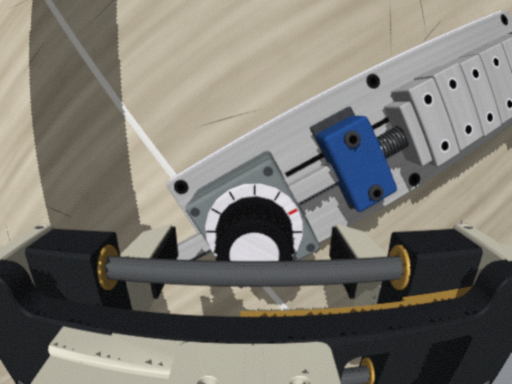

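Jaw unchanged at click 5. I'll grip, turn one click, check that the pad bears, and then add three.

Request:
send_rows(
  steps=[
    [-1, [0, 0, 0], [0, 0, 0]],
    [-1, [0, 0, 0], [0, 0, 0]],
    [-1, [0, 0, 0], [0, 0, 0]],
    [-1, [0, 0, 0], [0, 0, 0]],
    [-1, [0, 0, 0], [0, 0, 0]],
    [-1, [0, 0, 0], [0, 0, 0]],
    [-1, [0, 0, 0], [0, 0, 0]],
    [-1, [0, 0, 0], [0, 0, 0]],
    [-1, [0, 0, 0], [0, 0, 0]],
    [-1, [0, 0, 0], [0, 0, 0]],
    [-1, [0, 0, 0], [0, 0, 0]],
    [-1, [0, 0, 0], [0, 0, 0]],
  ],
)

```text
time: 59.07
eef_pos: [0.6177, -0.1502, 0.0972]
ee_rot: [0.309, 0.951, 0.0, 0.0]
contact_force: [-1.1, 0.2, -0.1]
width: 0.0395
```

Request:
send_rows(
  steps=[
    [-1, [0, 0, 0], [0, 0, 0]],
    [-1, [0, 0, 0], [0, 0, 0.11]],
    [-1, [0, 0, 0], [0, 0, 0.22]],
    [-1, [0, 0, 0], [0, 0, 0.33]],
    [-1, [0, 0, 0], [0, 0, 0.44]],
    [-1, [0, 0, 0], [0, 0, 0.524]],
    [-1, [0, 0, 0], [0, 0, 0.524]],
    [-1, [0, 0, 0], [0, 0, 0.524]],
  ],
)

```text
time: 59.73
eef_pos: [0.6175, -0.1505, 0.0972]
ee_rot: [0.544, 0.839, -0.0, -0.0]
contact_force: [-1.3, -0.3, 1.1]
width: 0.0401
```

```bash
python3 - <<'E'
from h import *
s=st();p=look('wrist','w28.png');W=wcloud(p,s);padpos(W)
E
```

```text
t 59.73 pos [ 0.6175 -0.1505  0.0972] q [ 5.439e-01  8.392e-01 -4.000e-04 -0.000e+00] F [-1.3 -0.3  1.1] w 0.0401
pad/jaw profile fy:n [(-140, 143), (-102, 68), (-100, 80), (-98, 81), (-96, 80), (-94, 82), (-92, 82), (-90, 80), (-88, 84), (-86, 81), (-84, 87), (-82, 77), (-80, 82), (-78, 75), (-76, 80), (-74, 82), (-72, 80), (-70, 63), (-68, 10), (-48, 4), (-46, 110), (-44, 67), (-42, 72), (-40, 70), (-38, 59), (-36, 76), (-34, 67), (-32, 69), (-30, 68), (-28, 63), (-26, 68), (-24, 63), (-22, 60)]
```

View pics/w28.png

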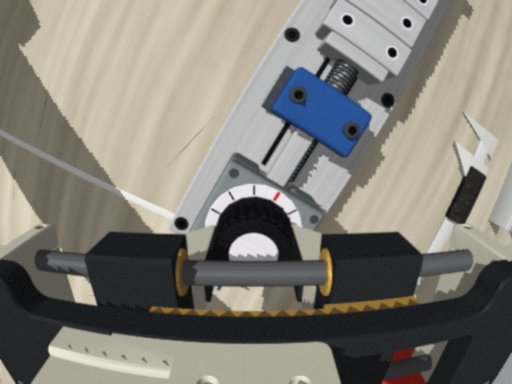

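The jaw advanced 4 mm and the pad only about 2 mm, so it bears at click 6 as predicted. Exactly three more clicks.

Request:
send_rows(
  steps=[
    [-1, [0, 0, 0], [0, 0, 0.11]],
    [-1, [0, 0, 0], [0, 0, 0.22]],
    [-1, [0, 0, 0], [0, 0, 0.33]],
    [-1, [0, 0, 0], [0, 0, 0.44]],
    [-1, [0, 0, 0], [0, 0, 0.55]],
    [-1, [0, 0, 0], [0, 0, 0.66]],
    [-1, [0, 0, 0], [0, 0, 0.77]],
    [-1, [0, 0, 0], [0, 0, 0.88]],
    [-1, [0, 0, 0], [0, 0, 0.98]],
    [-1, [0, 0, 0], [0, 0, 1.047]],
    [-1, [0, 0, 0], [0, 0, 1.047]],
  ],
)

```text
time: 60.7
eef_pos: [0.6168, -0.1504, 0.0972]
ee_rot: [0.891, 0.453, -0.001, -0.0]
contact_force: [-4.9, 0.0, 4.4]
width: 0.0402
```

Request:
send_rows(
  steps=[
    [-1, [0, 0, 0], [0, 0, 0.11]],
    [-1, [0, 0, 0], [0, 0, 0.22]],
    [-1, [0, 0, 0], [0, 0, 0.33]],
    [-1, [0, 0, 0], [0, 0, 0.44]],
    [-1, [0, 0, 0], [0, 0, 0.524]],
    [-1, [0, 0, 0], [0, 0, 0.524]],
    [-1, [0, 0, 0], [0, 0, 0.524]],
  ],
)

```text
time: 61.28
eef_pos: [0.6166, -0.1501, 0.0972]
ee_rot: [0.978, 0.21, -0.001, -0.0]
contact_force: [-5.5, -0.1, 6.6]
width: 0.0403
```

```bash
python3 - <<'E'
from h import *
s=st();p=look('wrist','w29.png');W=wcloud(p,s);padpos(W)
E
```

```text
t 61.28 pos [ 0.6166 -0.1501  0.0972] q [ 9.778e-01  2.095e-01 -1.100e-03 -2.000e-04] F [-5.5 -0.1  6.6] w 0.0403
pad/jaw profile fy:n [(-140, 75), (-90, 96), (-88, 69), (-86, 74), (-84, 65), (-82, 67), (-80, 70), (-78, 72), (-76, 58), (-74, 61), (-72, 68), (-70, 66), (-68, 60), (-66, 67), (-64, 58), (-62, 66), (-60, 58), (-58, 38), (-46, 93), (-44, 59), (-42, 56), (-40, 58), (-38, 46), (-36, 62), (-34, 54), (-32, 49), (-30, 53), (-28, 54), (-26, 52), (-24, 53), (-22, 44)]
```

View pics/w29.png

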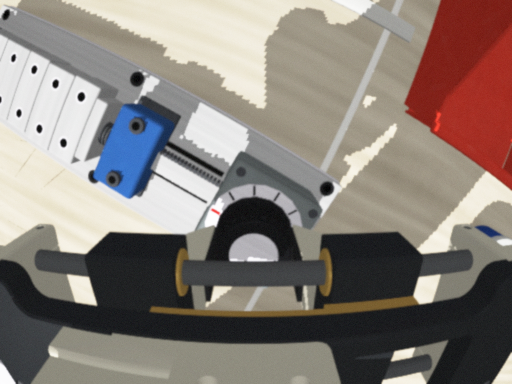

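The jaw is 16 mm past click 5, so it is at click 9. I'll let go, rise and check.

Request:
send_rows(
  steps=[
    [1, [0, 0, 0], [0, 0, 0]],
    [1, [0, 0, 0], [0, 0, 0]],
    [1, [0, 0, 0], [0, 0, 0]],
    [1, [0, 0, 0], [0, 0, 0]],
    [1, [0, 0, -30], [0, 0, 0]],
    [1, [0, 0, -70], [0, 0, 0]],
    [1, [0, 0, -110], [0, 0, 0]],
    [1, [0, 0, -150], [0, 0, -0.1]],
    [1, [0, 0, -180], [0, 0, -0.2]],
    [1, [0, 0, -180], [0, 0, -0.3]],
    [1, [0, 0, -180], [0, 0, -0.4]],
    [1, [0, 0, -180], [0, 0, -0.5]],
  ],
)

```text
time: 62.33
eef_pos: [0.6181, -0.1503, 0.2781]
ee_rot: [0.895, 0.446, 0.001, 0.001]
contact_force: [0.5, 0.1, 0.2]
width: 0.0919
```

Request:
send_rows(
  steps=[
    [1, [100, 100, 0], [0, 0, -0.54]],
    [1, [100, 100, 0], [0, 0, -0.54]],
    [1, [100, 100, 0], [0, 0, -0.54]],
    [1, [100, 100, 0], [0, 0, -0.54]],
    [1, [100, 100, 0], [0, 0, -0.54]],
    [1, [100, 100, 0], [0, 0, -0.54]],
    [1, [100, 100, 0], [0, 0, -0.54]],
    [1, [100, 100, 0], [0, 0, -0.54]],
  ],
)

```text
time: 63.0
eef_pos: [0.7575, -0.132, 0.2775]
ee_rot: [0.747, 0.665, -0.0, 0.0]
contact_force: [0.8, -0.3, 0.3]
width: 0.0917
```

```bash
python3 - <<'E'
from h import *
s=st();p=look('wrist','w30.png');W=wcloud(p,s);padpos(W);rows(W)
g=cv2.cvtColor(p['frame'],cv2.COLOR_BGR2GRAY)
n,l,stt,c=cv2.connectedComponentsWithStats((g<55).astype(np.uint8))
for k in range(1,n):
    if 8<stt[k,4]<120:
        X=wray(p,s,c[k],.05)[0];a=(X[:2]@AX-.6296)*1000;b=(X[:2]@AY-.0915)*1000
        if abs(a)<30 and -60<b<100: print('hole',np.round([a,b],1))
E
```

```text
t 63.0 pos [ 0.7575 -0.132   0.2775] q [ 7.466e-01  6.653e-01 -1.000e-04  2.000e-04] F [ 0.8 -0.3  0.3] w 0.0917
pad/jaw profile fy:n [(-140, 29), (-90, 11), (-88, 20), (-86, 14), (-84, 23), (-82, 14), (-80, 21), (-78, 17), (-76, 19), (-74, 19), (-72, 16), (-70, 20), (-68, 17), (-66, 20), (-64, 17), (-62, 18), (-60, 17), (-58, 15), (-56, 8), (-46, 16), (-44, 19), (-42, 17), (-40, 19), (-38, 16), (-36, 19), (-34, 18), (-32, 18), (-30, 17), (-28, 20), (-26, 20), (-24, 15), (-22, 19)]
-48 134 x [-21.6  23. ] mid 0.7 z 49.4
-40 236 x [-28.3  29. ] mid 0.4 z 49.3
-32 277 x [-29.2  29.8] mid 0.3 z 49.5
-24 269 x [-29.5  29.5] mid -0.0 z 49.6
-16 269 x [-29.4  29.6] mid 0.1 z 49.3
-8 268 x [-30.4  28.5] mid -0.9 z 49.5
0 263 x [-30.6  28.2] mid -1.2 z 49.5
8 262 x [-29.8  28.4] mid -0.7 z 49.5
16 267 x [-29.3  29.9] mid 0.3 z 49.4
24 263 x [-29.5  29.5] mid 0.0 z 49.4
32 250 x [-29.3  29.6] mid 0.2 z 49.4
40 259 x [-28.9  29.8] mid 0.4 z 49.2
48 249 x [-28.9  29.8] mid 0.4 z 49.5
56 252 x [-28.9  29.5] mid 0.3 z 49.3
64 240 x [-29.5  29.6] mid 0.1 z 49.5
72 248 x [-28.8  29.6] mid 0.4 z 49.3
80 230 x [-28.6  29.7] mid 0.6 z 49.4
88 108 x [-29.7  15.9] mid -6.9 z 49.5
hole [-29.2 -45.6]
hole [ 21.6 -51.5]
```

View pics/w30.png

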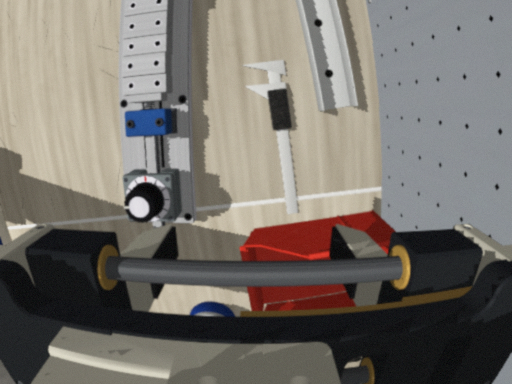

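The jaw stayed at click 9 after release, the stack is flush (within 1.2 mm) and gap-free, and the arm is clear. Handing in.

```bash
python3 -c "
from h import *
print(env.sign_off());st()"
```

```text
the job is handed in; nothing more can be done
None
the job is handed in; nothing more can be done
```

The gauge is made up and handed in at about 63 s; no verdict was reported.

- **Jaw:** it started about 8 clicks in, so I backed it off to knob 0.
- **Stack:** five blocks (28, 32, 24, 28 and 24 mm) went in from the anvil outwards, each pressed up at 15–23 N. The 28 mm fourth block was shifted sideways once to bring it closer to flush.
- **Contact and flushness:** before clamping, the hole spacings were 29.9, 28.1, 26.2 and 26.0 mm against 30, 28, 26 and 26 for full contact. After release, the block ends measured within about 1.2 mm of the centre line, except the slice nearest the anvil, which was only partly visible in that last view.
- **Clamping:** the pad was about 2 mm clear at click 5. At click 6 the jaw moved 4 mm and the pad only about 2 mm, so it bore there. I gave exactly three more clicks.
- **Final pad position:** the jaw sits 16 mm past click 5, which implies the pad is pushed in about 14 mm. It held there after release.

**Not confirmed:** I did not re-measure the hole spacings after clamping, because the holes were too small in that view. The caliper, square and tin were never approached, but I did not measure them against their starting positions.

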